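# Pin back the sprung stop arm of a welding fixture

### The arm

A 6-joint arm with a two-finger parallel gripper is mounted at the origin on the work surface. World frame = base frame: x ahead of the robot, y to its left, z up, the work surface at z = 0. Lengths are in m, angles in rad, forces in N, time in s.
With the tool pointing down it reaches from about 0.3 to 0.775 m from the base axis. Payload 14.6 kg.
Tool frame: the origin (TCP) lies on the centre line of the jaws, within the pads' length; the fingertips stand 17 mm ahead of it and the grasp point (between the pads) lies 2 mm behind it (ctrl.finger_overhang is the distance from the TCP to the fingertips, in m); x points along the fingers, y is the direction in which the jaws open and shut, and the axes are right-handed (so a half turn about x gives the same grasp; the last joint's range is limited). The gripper opens to 94 mm and grips with 3 to 60 N. Pads are 16 mm wide; open, the fingers measure 119 mm over their backs; the gripper's body (75 mm by 177 mm) begins 78 mm behind the grasp point.
Start: joints at [1.181, 0.3, 1.521, -0, 1.321, -0.067], TCP at [0.174, 0.522, 0.222] pointing down, gripper open.
Joint ranges: [-3.03, 3.03], [-0.79, 2.21], [0.23, 2.52], [-1.04, 4.18], [0, 3.07], [-2.55, 2.55]. Speed limits (rad/s): [2.22, 2.22, 2.57, 3.14, 3.14, 3.14].

### API

Orientations are given as [roll, pitch, yaw] about the fixed x, y, z axes, in that order (R = Rz(yaw) Ry(pitch) Rx(roll)).
In Python, from station import monitor, imaging, ctrl gives the robot as it stands. The module is installed in compiled form; this text tells all that it offers.
- The arm moves only by the tool move_arm, never from a script. Its argument "rows" is a list of rows, each an object of numbers: "x", "y", "z": the shift along the world's x, y, z each as a share of 50 mm, from -1 to 1; "turn": the turn about the world's z as a share of 60 degrees, from -1 to 1. In form: [{"x": .., "y": .., "z": .., "turn": ..}, ...]. A call has exactly 5 rows; each row shifts and turns the pose as measured when the row begins; what a row does not reach is not made up. A row lasts 1/8 s, in which the tool goes at most 62.5 mm and 10.7 degrees, less where a joint would pass 70% of its speed; a pose out of reach is approached as far as the arm can. A call with a number of a shift or a turn outside -1 to 1 is refused whole. A call with a gripper value outside its range is refused whole. "jaw" is the closure, from -1 (fully open) to 1 (shut), set as the call begins (left out, the last holds). The fingers move at their own pace and stop on an object; "squeeze" is the grip in N (left out, the last holds). Time passes only in rows, so rows that do not move let the fingers close, or fill a call up. It gives the time, the measured TCP pose, the force and the opening at its end, in the units of the state.
- monitor.get_obs(): the state, without advancing time (a new reading comes with each control period).
- imaging.camera(name): name is "side" or "top"; returns a dict with "frame" (480x640x3 uint8, blue, green, red), "camera_matrix" (3x3 intrinsics, pixels), "extrinsics" (4x4, takes a point from camera to world coordinates). Camera axes: x right, y up, looking along -z (the intrinsics and any distortion apply to the point x, -y, -z); pixel columns grow to the right and rows downward; lengths in m; the calibration is good to about 2 mm. A picture is of the moment at which its call begins. There is no depth.
- ctrl.hand_in(): hands the job in, once; it reports no verdict.
Trained networks look in the newest picture that a camera, given by its name, has taken for a name from the list of things; names that differ only in an ending like _2 or _b are one class to them, and where a whole thing is asked for, a point or a joint stands for the part that bears it (a point fixed in the world has none). Each returns a list of dicts, best first, with "confidence" (0 to 1); they miss things now and then, are a little off and sometimes report something else, mostly with a low value. They report only what shows in the picture. A call takes as long as a camera call. They do not tell look-alikes from the thing itself.
- imaging.recognise(label, camera): "bbox" ([left, top, width, height] in pixels, round what is visible of it).
- imaging.outline_of(label, camera): "pixels" (480x640 bool, what is visible of it) and "bbox" ([left, top, width, height] in pixels, round what is visible of it).
- imaging.spot_point(label, camera): "location" ([column, row] in pixels: a listed point, or the origin of a listed thing).
The state is a dict: "time_s": time; "qpos": joint angles; "joint_vel": joint speeds; "tau": joint torques, N m; "ee_pos": TCP position; "eef_rot": TCP orientation; "force": force on the tool from outside, world axes, zero at the start; "moment": the same for the moment, N m; "grip_width": finger opening in m.
Only numpy, scipy, OpenCV 4.12 (cv2) and the standard library are available. Lean on these libraries where they do the work, as an engineer would, in place of code of your own. Each camera call takes 0.05 s, during which the arm holds its last target. There are 200 camera calls.

### The job

Lock the sprung stop arm of the welding fixture back so that the next frame can be loaded. Pick up the locking pin lying in its cradle, stand it tip down in the eye at the end of the resting arm and let go of it; then take it again by its handle from above, use it to swing the arm round against the spring past the half-way hole to the far hole, and push it fully home there so that it alone holds the arm. Do not let the arm fly back, and leave the other things on the table alone.

Things in the scene. Friction and masses are not known exactly. Their poses are not given: they have to be found in the camera images.
- pin_mid (a point): Plain steel locking pin, loose, 0.26 kg, 99 mm long: round shank 16 mm in diameter, 49 mm long, short chamfer at the tip; then a darker round handle 26 mm in diameter, 50 mm long. This point: on its axis, 49.5 mm from the tip. x axis: from tip to handle end (up when it stands tip down). At the start it lies level in the cradle, axis 50 mm above the table, tip away from the robot.
- pin_tip (a point): Middle of the pin's flat tip (same axes as pin_mid).
- pin_handle (a point): Middle of the pin's handle, on its axis, 74 mm from the tip (same axes as pin_mid). The pin's centre of mass lies 61 mm from the tip.
- cradle: Fixed cradle that the pin lies in: base 110 x 30 x 10 mm with two pairs of thin fins (22 mm over a pair, 6 mm long along the pin) that carry the pin 9.5 mm from each of its ends; open between and beside them. Origin under its centre, x axis along it towards the pin's tip.
- stop_arm (a joint): Swing of the aluminium stop arm about its upright pivot, rad: 0 at rest, positive counter-clockwise from above, stop at 1.08; half-way hole at 0.48, far hole at 0.96. A spring pulls it back to 0: 0.20 N m at rest, 0.68 N m at the far hole (6 N at the eye). The arm is 22 mm thick, underside 31 mm and top 53 mm above the table, 46 mm wide round the eye.
- eye (a point): Centre of the round upright through hole in the arm's end, at its top face (53 mm above the table), 120 mm from the pivot axis; 19 mm in diameter, 3 mm chamfer. The base plate's top is 6 mm below the arm: a pin in the eye of the resting arm stands on the plate, its tip 25 mm above the table, its handle 21 mm above the arm.
- pivot (a point): On the pivot axis at the top of the base plate, 25 mm above the table. Post, spring and washer reach up to 102 mm, 42 mm wide. Axes of the fixture: the steel base plate, 196 x 180 x 25 mm, reaches 156 mm from here to -x (robot's side), 40 mm to +x, 90 mm to either side. Low bolt heads (6 mm) at its corners, a square rest stop (30 mm tall) by the resting arm.
- far_hole (a point): Mouth of the far hole in the base plate, 25 mm above the table, 18.5 mm in diameter, 2 mm chamfer, open down to the table, 120 mm from the pivot axis. With the pin fully home here its handle sits on the arm and its tip is 4 mm above the table.
- half_hole (a point): Mouth of the half-way hole in the base plate, same size and height, 120 mm from the pivot axis: carry the pin over it with its tip just clear of the plate.
- tube_offcut: Bystander: square steel tube offcut 90 x 50 x 50 mm, origin under its centre.
- spray_can: Bystander: grey can 66 mm in diameter, 190 mm tall, origin under its centre.
- spanner: Bystander: spanner 190 mm long lying flat.
Mind the look-alikes: they are no part of the job. Leave any red or turquoise look-alike of the part that bears pin_mid alone.

How it is judged:
By the outcome, as a careful person would: the job done as asked, in the order asked, and still so for the second after the job is handed in, with the robot touching nothing.
It also fails if it takes over 64 s, if anything falls off the work surface, if the arm or the gripper's body presses on something with over 40 N, if the wrist force passes 120 N, or if a joint passes its speed limit or range.

## Working session

There is one attempt and no reset: what is moved stays moved. The work goes in short steps, Python scripts to look and compute and a tool call to move; the robot and the scene stay as the last step left them, time stands still between calls to the robot, and variables do not carry over. Pictures are saved under pics/ and viewed, and the job is handed in when it is done.

Besides the shell and the picture viewer there is one more tool, called after "Emit:" as name(argument=value, ...) on one line, values as JSON. move_arm: Moves the arm, as the interface text tells. Its arguments: {"type":"object","properties":{"rows":{"type":"array"},"jaw":{"type":"number"},"squeeze":{"type":"number"}},"required":["rows"]}

```bash
mkdir -p pics
python3 - <<'E'
from station import monitor, imaging, ctrl
import cv2,numpy as np
o=monitor.get_obs();print(o, ctrl.finger_overhang)
for c in("side","top"):
    r=imaging.camera(c);cv2.imwrite(f"pics/{c}0.png",r["frame"]);print(c,r["camera_matrix"],r["extrinsics"],r.keys())
    for l in["pin_mid","pin_tip","pin_handle","cradle","eye","pivot","far_hole","half_hole"]:
        print(l,[(np.round(d["location"],1).tolist(),round(d["confidence"],2)) for d in imaging.spot_point(l,c)])
E
```

```text
{'time_s': 0.0, 'qpos': array([ 1.18141435e+00,  3.00494616e-01,  1.52159161e+00,  1.47620815e-05,
        1.32069955e+00, -6.66010833e-02]), 'joint_vel': array([-0.00109197, -0.00079323,  0.00084944,  0.00031103,  0.00139214,
        0.00069483]), 'tau': array([-1.68462971e-03, -5.31800365e+01, -3.52740633e+01,  7.07458332e-02,
        2.43849680e-02,  8.50221397e-06]), 'ee_pos': array([0.17436856, 0.521367  , 0.22186897]), 'eef_rot': array([-1.64938093,  1.56960312, -1.97216549]), 'force': array([-0.60927069, -0.62608692, -0.46160254]), 'moment': array([-0.05135209,  0.02783025,  0.01295047]), 'grip_width': 0.0940592763072287} 0.017
side [[496.65376018   0.         319.25869841]
 [  0.         496.65376018 238.67293603]
 [  0.           0.           1.        ]] [[-0.97996932  0.14104169 -0.14059649  0.39326582]
 [-0.19884512 -0.65402542  0.72987079  0.87413695]
 [ 0.01098853  0.74320791  0.6689703   0.84678134]
 [ 0.          0.          0.          1.        ]] dict_keys(['frame', 'camera_matrix', 'extrinsics'])
pin_mid [([301.5, 323.8], 0.95), ([325.0, 293.4], 0.95), ([271.0, 37
[... 457 characters left out ...]
1.        ]] [[-0.01014052  0.98921299 -0.14613293  0.34734842]
 [-0.99967682 -0.006622    0.0245439   0.02823894]
 [ 0.02331145  0.14633459  0.98896045  1.45694438]
 [ 0.          0.          0.          1.        ]] dict_keys(['frame', 'camera_matrix', 'extrinsics'])
pin_mid [([167.2, 224.8], 0.76), ([205.7, 238.7], 0.75), ([256.4, 246.5], 0.75)]
pin_tip [([262.4, 265.4], 0.66), ([151.8, 235.7], 0.61), ([213.8, 221.6], 0.56)]
pin_handle [([209.1, 254.6], 0.86), ([260.5, 237.0], 0.76), ([174.8, 222.3], 0.68)]
cradle [([211.0, 243.4], 0.66)]
eye [([368.6, 265.3], 0.66)]
pivot [([375.6, 220.8], 0.61), ([207.8, 251.0], 0.23)]
far_hole [([410.9, 252.2], 0.66)]
half_hole [([391.0, 263.9], 0.59)]
```

View pics/side0.png

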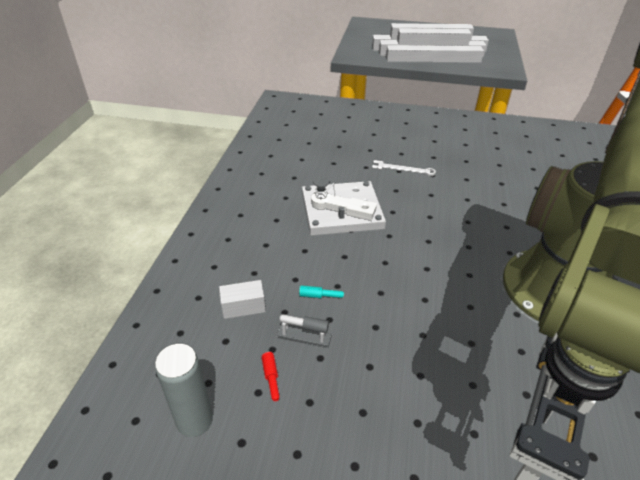

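View pics/top0.png

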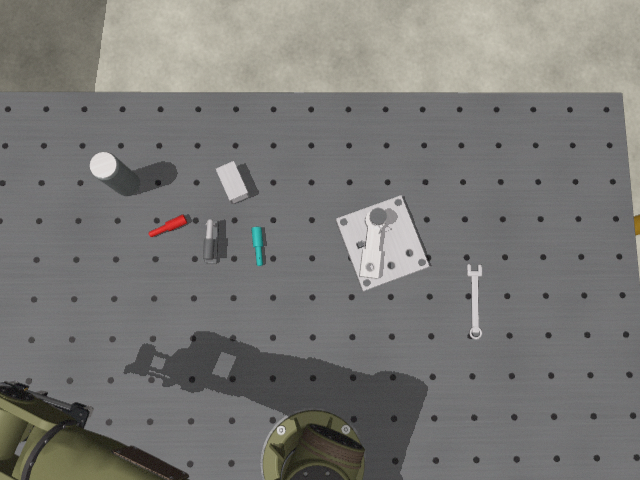

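Run:
```python
import cv2
t=cv2.imread("pics/top0.png");s=cv2.imread("pics/side0.png")
cv2.imwrite("pics/c1.png",cv2.resize(t[190:290,130:290],None,fx=5,fy=5,interpolation=2))
cv2.imwrite("pics/c2.png",cv2.resize(t[170:310,320:480],None,fx=4,fy=4,interpolation=2))
cv2.imwrite("pics/c3.png",cv2.resize(s[260:420,230:390],None,fx=3.7,fy=3.7,interpolation=2))
```

```text
(no output)
```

View pics/c1.png

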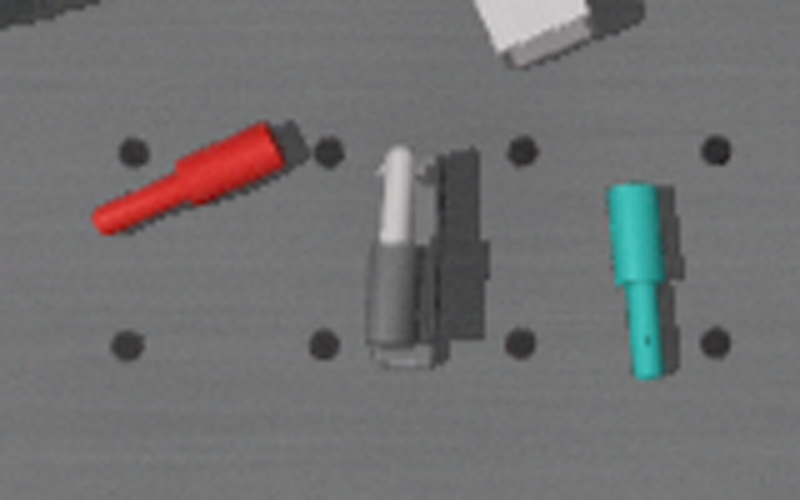

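View pics/c2.png

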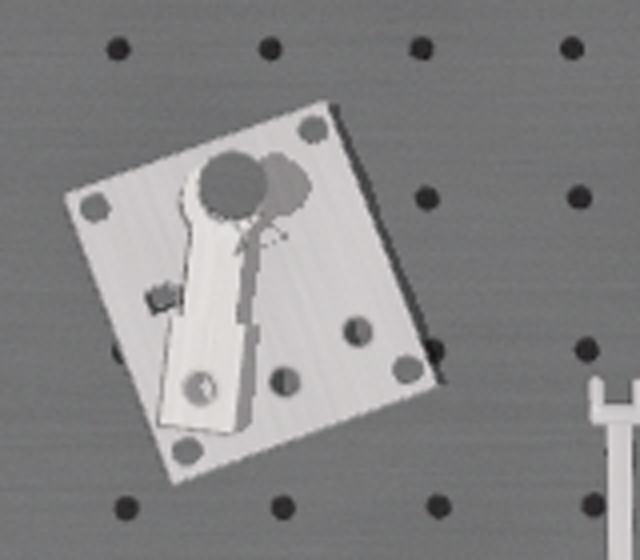

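View pics/c3.png

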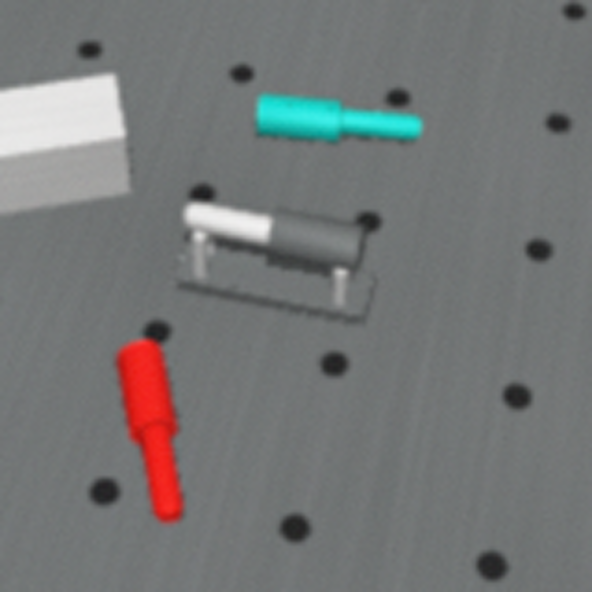

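The candidates in the top view are red at (168,227), grey with a dark handle in the cradle at (210,240), and turquoise at (258,246). The grey one is the real pin: it is plain steel with a darker handle, it lies in the cradle, and its tip points away from the robot. The crop confirms this. The fixture is at (382,243), with the eye at about (370,267), the half-way hole at (391,265) and the far hole at (409,253). Next I'll measure these more closely.

```bash
cat > h.py <<'E'
import numpy as np,cv2
from station import monitor, imaging, ctrl
def cam(n):
    r=imaging.camera(n);return r
def proj(r,P):
    P=np.atleast_2d(P);T=np.linalg.inv(r["extrinsics"]);c=P@T[:3,:3].T+T[:3,3]
    K=r["camera_matrix"];return np.c_[K[0,2]+K[0,0]*c[:,0]/-c[:,2],K[1,2]+K[1,1]*(-c[:,1])/-c[:,2]]
def back(r,uv,z):
    K=r["camera_matrix"];E=r["extrinsics"];uv=np.atleast_2d(uv)
    d=np.c_[(uv[:,0]-K[0,2])/K[0,0],-(uv[:,1]-K[1,2])/K[1,1],-np.ones(len(uv))]@E[:3,:3].T
    o=E[:3,3];return o+d*((z-o[2])/d[:,2])[:,None]
def tri(ra,ua,rb,ub):
    from scipy.optimize import least_squares
    f=lambda p:np.r_[proj(ra,p)[0]-ua,proj(rb,p)[0]-ub]
    s=least_squares(f,[.45,0,.05]);return s.x,s.fun
E
python3 - <<'E'
from h import *
from scipy.optimize import least_squares
t=cam("top");s=cam("side")
c=lambda x,y:(x/4+319.875-.0+0.0,y/4+169.875)
eye=c(200,388);half=c(285,381);far=c(357,331)
cor=[c(65,195),c(328,100),c(437,383),c(175,484)]
pts=[eye,half,far]+cor
print(back(t,pts[:1],.053),back(t,pts[1:],.025))
cc=[(40,90),(40,-90),(-156,-90),(-156,90)]
def model(p):
    x,y,a,b=p
    R=lambda q:np.array([x+np.cos(a)*q[0]-np.sin(a)*q[1],y+np.sin(a)*q[0]+np.cos(a)*q[1]])
    P=[[x+.12*np.cos(b+d),y+.12*np.sin(b+d),z] for d,z in((0,.053),(.48,.025),(.96,.025))]
    P+=[[*R(np.array(q)/1e3),.025] for q in cc]
    return np.array(P)
f=lambda p:(proj(t,model(p))-pts).ravel()
r=least_squares(f,[.5,-.08,.3,3.3]);print(r.x,np.round(r.fun.reshape(-1,2),2));m=model(r.x);print(np.round(m,4))
print("side pred",np.round(proj(s,m),1),"pivot",proj(s,[[*r.x[:2],.025]]))
# pin axis
for n,R in(("top",t),("side",s)):
    d=[q for q in imaging.outline_of("pin_mid",n)]
    for q in d:
        ys,xs=np.nonzero(q["pixels"]);print(n,q["confidence"],q["bbox"],xs.mean(),ys.mean(),len(xs))
im=s["frame"];cv2.imwrite("pics/c4.png",cv2.resize(im[165:245,290:400],None,fx=7,fy=7,interpolation=2))
E
```

```text
[[ 0.47081204 -0.14278823  0.053     ]] [[ 0.47727537 -0.20019505  0.025     ]
 [ 0.50873273 -0.24701458  0.025     ]
 [ 0.59748034 -0.06278304  0.025     ]
 [ 0.65857129 -0.23342287  0.025     ]
 [ 0.47523311 -0.29674405  0.025     ]
 [ 0.4130365  -0.12899959  0.025     ]]
[ 0.59057634 -0.16065692  0.3445079   2.99491404] [[ 0.12 -0.43]
 [-0.11  0.04]
 [ 0.33  0.24]
 [-0.14 -0.13]
 [-0.6  -0.02]
 [ 0.53  0.43]
 [-0.15 -0.12]]
[[ 0.4719 -0.1431  0.053 ]
 [ 0.4772 -0.1999  0.025 ]
 [ 0.5081 -0.2478  0.025 ]
 [ 0.5978 -0.0624  0.025 ]
 [ 0.6586 -0.2319  0.025 ]
 [ 0.4741 -0.2981  0.025 ]
 [ 0.4133 -0.1286  0.025 ]]
side pred [[364.3 205.2]
 [364.4 200.5]
 [355.7 188.7]
 [310.1 226.6]
 [301.8 185.2]
 [370.  180. ]
 [385.3 220.1]] pivot [[320.51650509 203.69725497]]
top 0.92 [200.9, 219.4, 14.4, 42.3] 208.65976331360946 241.68639053254438 338
top 0.89 [150.0, 216.2, 36.1, 20.9] 168.22811671087533 225.46153846153845 377
top 0.82 [252.1, 227.6, 11.8, 39.0] 257.56739811912223 243.53291536050156 319
top 0.52 [359.3, 208.7, 25.6, 71.6] 372.2683946488294 242.67391304347825 1196
top 0.48 [204.6, 222.1, 14.9, 40.9] 214.46859903381642 241.16908212560386 207
side 0.96 [260.4, 349.0, 20.7, 50.8] 270.8330134357006 373.64875239923225 521
side 0.78 [303.1, 285.9, 40.4, 13.7] 318.4847775175644 292.07025761124123 427
side 0.56 [280.1, 317.0, 44.8, 15.9] 306.86497890295357 322.3966244725738 474
```

View pics/c4.png

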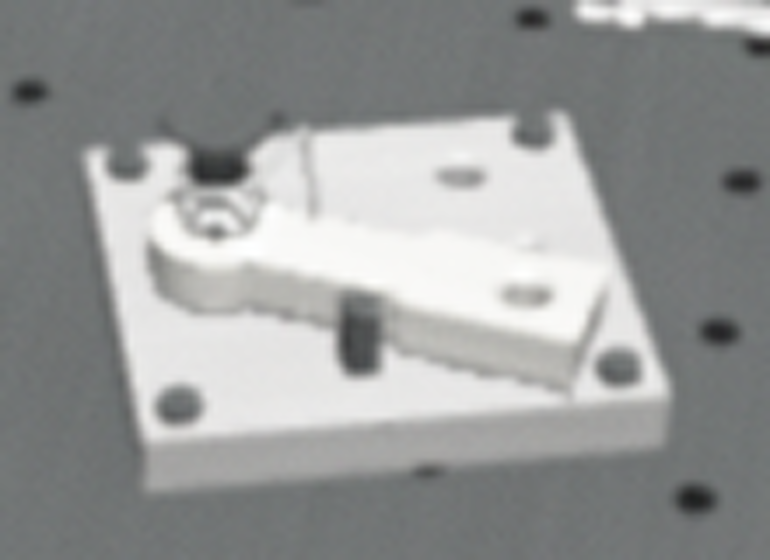

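Run:
```python
from h import *
t=cam("top");s=cam("side")
c=lambda x,y:(x/5+129.9,y/5+189.9)
print("top",np.round(back(t,[c(399,147),c(397,200),c(395,242),c(392,300),c(391,343)],.05),4))
d=lambda x,y:(x/3.7+229.9,y/3.7+259.9)
print("side",np.round(back(s,[d(185,213),d(272,228),d(364,240)],.05),4))
from scipy.optimize import least_squares
# silhouette fit: render pin
def mask(R,p,sc=4):
    x,y,a=p;u=np.array([np.cos(a),np.sin(a),0]);v=np.array([-u[1],u[0],0]);w=np.array([0,0,1.])
    m=np.zeros((480*sc,640*sc),np.uint8);th=np.linspace(0,6.283,40)
    for r,l0,l1 in((.008,0,.049),(.013,.049,.099)):
        P=[np.array([x,y,.05])-u*(l-.0495)+r*(np.cos(q)*v+np.sin(q)*w) for l in(l0,l1) for q in th]
        h=cv2.convexHull(((proj(R,P)+.5)*sc).astype(np.int32));cv2.fillConvexPoly(m,h,255)
    return cv2.resize(m,(640,480),interpolation=cv2.INTER_AREA)
p=(.55-.0,.207,0.0)
tip,han=back(t,[c(397,200)],.05)[0],back(t,[c(392,300)],.05)[0]
a=np.arctan2(*(tip-han)[1::-1]);print("yaw",a)
tp=back(t,[c(399,147)],.05)[0]
for p in [(tp[0]-.0495,tp[1]-.0495*np.sin(a),a)]:
    print(p)
    for n,R,(x0,y0,x1,y1) in(("top",t,(190,210,230,270)),("side",s,(265,305,345,350))):
        m=mask(R,p);f=R["frame"].copy();cs,_=cv2.findContours((m>127).astype(np.uint8),0,1)
        k=10;b=cv2.resize(f[y0:y1,x0:x1],None,fx=k,fy=k,interpolation=2)
        for q in cs: cv2.polylines(b,[((q+.5-[x0,y0])*k).astype(int)],True,(0,255,0),1)
        cv2.imwrite(f"pics/fit_{n}.png",b)
```

```text
top [[0.5933 0.2548 0.05  ]
 [0.5665 0.2553 0.05  ]
 [0.5454 0.256  0.05  ]
 [0.5164 0.257  0.05  ]
 [0.495  0.2571 0.05  ]]
side [[0.5914 0.2568 0.05  ]
 [0.5423 0.257  0.05  ]
 [0.4915 0.2547 0.05  ]]
yaw -0.03240744788432558
(np.float64(0.5438186273017592), np.float64(0.25639492908622796), np.float64(-0.03240744788432558))
```

View pics/fit_top.png

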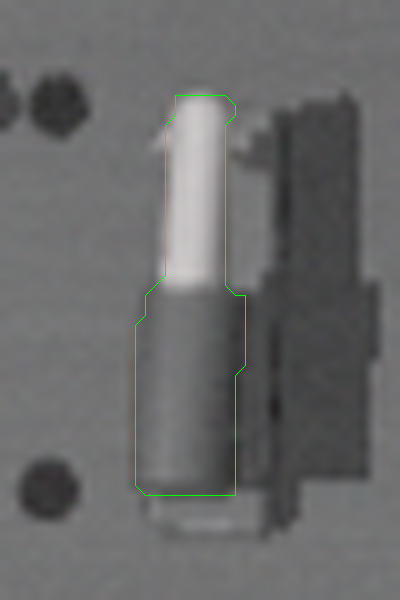

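View pics/fit_side.png

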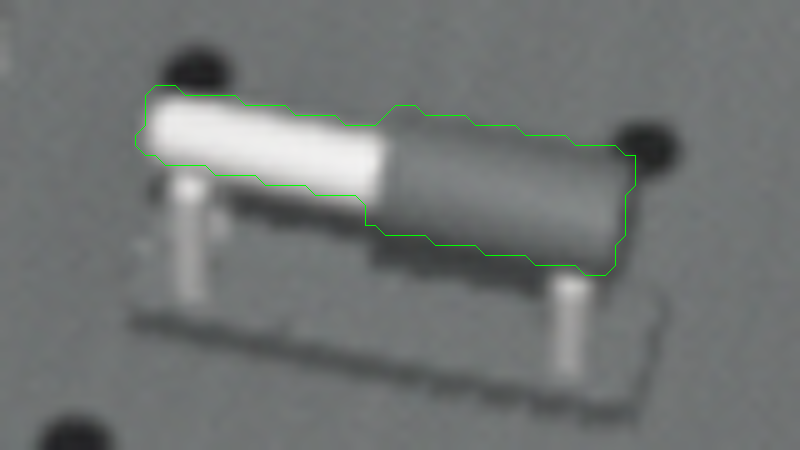

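```bash
cat >> h.py <<'E'
from scipy.spatial.transform import Rotation as Ro
def st():
    o=monitor.get_obs();R=Ro.from_euler("xyz",o["eef_rot"]).as_matrix()
    print("t %.2f"%o["time_s"],"pos",np.round(o["ee_pos"],4),"x",np.round(R[:,0],3),"jawyaw deg %.2f"%np.degrees(np.arctan2(R[1,1],R[0,1])),"F",np.round(o["force"],1),"M",np.round(o["moment"],2),"w %.4f"%o["grip_width"],"q6 %.2f"%o["qpos"][5],flush=True)
    return o,R
E
python3 - <<'E'
from h import *
st()
E
```

```text
t 1.20 pos [0.1745 0.5216 0.2224] x [ 0. -0. -1.] jawyaw deg 71.51 F [-0.2  0.3  0.1] M [ 0.02  0.05 -0.01] w 0.0941 q6 -0.07
```

Emit:
move_arm(rows=[{"x": 0.7, "y": -0.5, "z": 0, "turn": 0.03}, {"x": 0.7, "y": -0.5, "z": 0, "turn": 0.03}, {"x": 0.7, "y": -0.5, "z": 0, "turn": 0.03}, {"x": 0.7, "y": -0.5, "z": 0, "turn": 0.03}, {"x": 0.7, "y": -0.5, "z": 0, "turn": 0.03}], jaw=-0.2, squeeze=6)

```text
time_s: 1.82
ee_pos: [0.3522, 0.3938, 0.2225]
eef_rot: [1.333, 1.57, 1.177]
force: [0.8, 0.1, -0.7]
grip_width: 0.0562
```

Emit:
move_arm(rows=[{"x": 0.77, "y": -0.68, "z": 0, "turn": 0.03}, {"x": 0.77, "y": -0.68, "z": 0, "turn": 0.03}, {"x": 0.77, "y": -0.68, "z": -0.5, "turn": 0.03}, {"x": 0.77, "y": -0.68, "z": -0.5, "turn": 0.03}, {"x": 0, "y": 0, "z": 0, "turn": 0.03}])

```text
time_s: 2.45
ee_pos: [0.5125, 0.2511, 0.1715]
eef_rot: [0.887, 1.568, 0.891]
force: [-0.7, 0.0, 0.8]
grip_width: 0.0566
```

Run:
```python
from h import *
st()
for n in("top","side"):
    r=cam(n);cv2.imwrite(f"pics/a_{n}.png",r["frame"])
```

```text
t 2.45 pos [0.5125 0.2511 0.1715] x [ 0.002  0.002 -1.   ] jawyaw deg 90.22 F [-0.7  0.   0.8] M [0.06 0.05 0.03] w 0.0566 q6 -1.18
```

View pics/a_side.png

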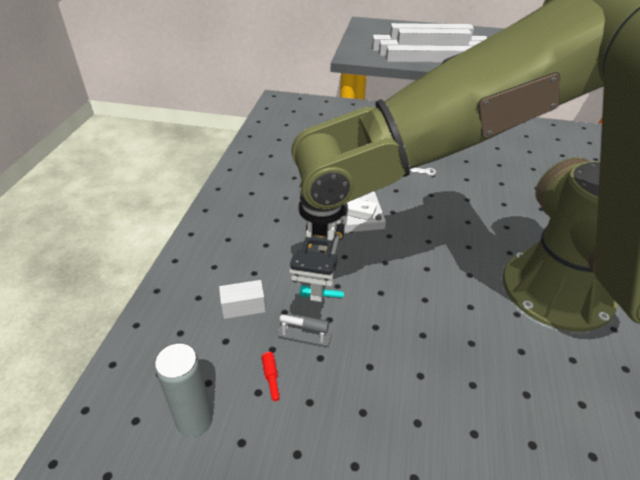

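Emit:
move_arm(rows=[{"x": -0.15, "y": 0.13, "z": -0.3, "turn": -0.035}, {"x": 0, "y": 0, "z": -0.6, "turn": 0}, {"x": 0, "y": 0, "z": -0.6, "turn": 0}, {"x": 0, "y": 0, "z": -0.5, "turn": 0}, {"x": 0, "y": 0, "z": -0.3, "turn": 0}])

```text
time_s: 3.18
ee_pos: [0.5014, 0.2672, 0.0619]
eef_rot: [0.578, 1.555, 0.551]
force: [-0.8, 0.7, 1.1]
grip_width: 0.0561
```

Run:
```python
from h import *
st()
b=[]
for n,(x0,y0) in(("top",(170,200)),("side",(260,240))):
    r=cam(n);b.append(cv2.resize(r["frame"][y0:y0+110,x0:x0+90],None,fx=4.4,fy=4.4,interpolation=2))
cv2.imwrite(f"pics/b.png",np.hstack(b))
```

```text
t 3.17 pos [0.5014 0.2672 0.0619] x [ 0.013  0.008 -1.   ] jawyaw deg 88.45 F [-0.8  0.7  1.1] M [0.03 0.04 0.05] w 0.0561 q6 -1.12
```

View pics/b.png

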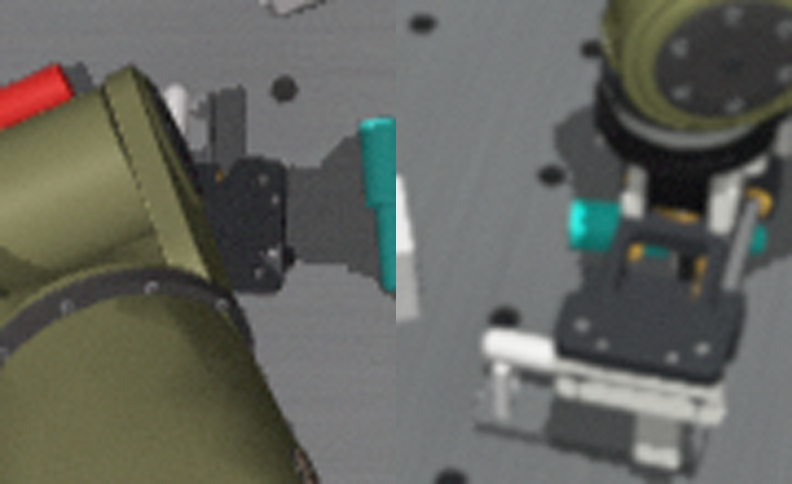

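Emit:
move_arm(rows=[{"x": 0.08, "y": -0.19, "z": 0, "turn": 0}, {"x": 0, "y": 0, "z": -0.14, "turn": 0}, {"x": 0, "y": 0, "z": -0.14, "turn": 0}, {"x": 0, "y": 0, "z": 0, "turn": 0}, {"x": 0, "y": 0, "z": 0, "turn": 0}])

```text
time_s: 3.9
ee_pos: [0.5067, 0.2572, 0.0494]
eef_rot: [0.558, 1.553, 0.531]
force: [-0.7, 0.5, 0.4]
grip_width: 0.0562
```

Run:
```python
from h import *
st()
```

```text
t 3.90 pos [0.5067 0.2572 0.0494] x [ 0.016  0.009 -1.   ] jawyaw deg 88.42 F [-0.7  0.5  0.4] M [ 0.03 -0.01 -0.05] w 0.0562 q6 -1.14
```

Emit:
move_arm(rows=[{"x": -0.03, "y": 0, "z": 0, "turn": 0}, {"x": 0, "y": 0, "z": 0, "turn": 0}, {"x": 0, "y": 0, "z": 0, "turn": 0}, {"x": 0, "y": 0, "z": 0, "turn": 0}, {"x": 0, "y": 0, "z": 0, "turn": 0}], jaw=1, squeeze=6)

```text
time_s: 4.53
ee_pos: [0.5051, 0.2574, 0.0497]
eef_rot: [0.556, 1.552, 0.529]
force: [-0.2, 0.0, -0.3]
grip_width: 0.0257
```

Run:
```python
from h import *
st()
```

```text
t 4.53 pos [0.5051 0.2574 0.0497] x [ 0.016  0.009 -1.   ] jawyaw deg 88.43 F [-0.2  0.  -0.3] M [-0.    0.01  0.02] w 0.0257 q6 -1.14
```

Emit:
move_arm(rows=[{"x": 0, "y": 0, "z": 0.3, "turn": 0}, {"x": 0, "y": 0, "z": 0.5, "turn": 0}, {"x": 0, "y": 0, "z": 0.6, "turn": 0}, {"x": 0, "y": 0, "z": 0.6, "turn": 0}, {"x": 0, "y": 0, "z": 0.5, "turn": 0}])

```text
time_s: 5.15
ee_pos: [0.5035, 0.2566, 0.1796]
eef_rot: [0.59, 1.557, 0.563]
force: [1.5, -0.7, -2.8]
grip_width: 0.0258
```

Run:
```python
from h import *
st()
b=[]
for n,(x0,y0) in(("top",(170,180)),("side",(260,220))):
    r=cam(n);b.append(cv2.resize(r["frame"][y0:y0+130,x0:x0+90],None,fx=4.4,fy=4.4,interpolation=2))
cv2.imwrite(f"pics/d.png",np.hstack(b))
```

```text
t 5.15 pos [0.5035 0.2566 0.1796] x [ 0.012  0.008 -1.   ] jawyaw deg 88.43 F [ 1.5 -0.7 -2.8] M [ 0.03  0.02 -0.03] w 0.0258 q6 -1.14
```

View pics/d.png

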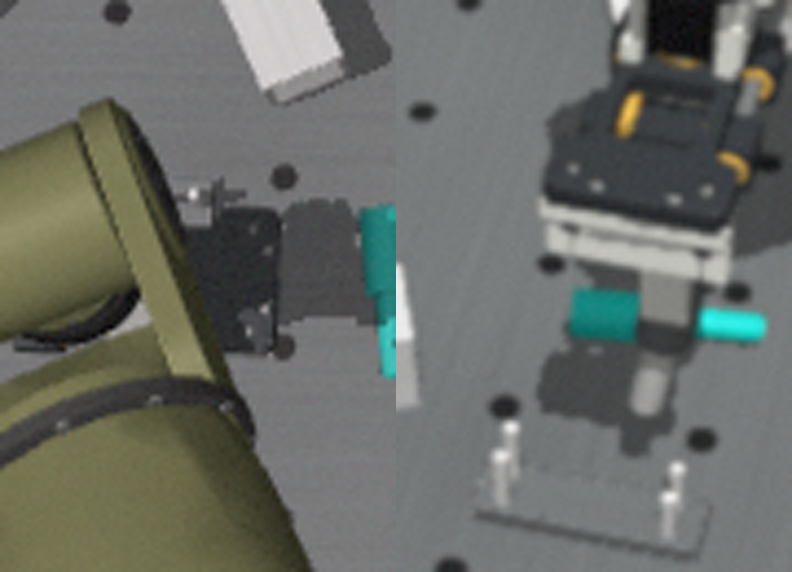

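Emit:
move_arm(rows=[{"x": 0, "y": 0, "z": 0.1, "turn": 0}, {"x": 0, "y": 0, "z": 0.2, "turn": 0}, {"x": 0, "y": -0.2, "z": 0.2, "turn": -0.08}, {"x": 0, "y": -0.35, "z": 0.1, "turn": -0.16}, {"x": 0, "y": -0.4, "z": 0, "turn": -0.16}], squeeze=25)

```text
time_s: 5.88
ee_pos: [0.5031, 0.2088, 0.2099]
eef_rot: [0.589, 1.558, 0.132]
force: [-1.1, -1.0, -3.5]
grip_width: 0.0256
```

Emit:
move_arm(rows=[{"x": 0, "y": -0.5, "z": 0, "turn": -0.16}, {"x": 0, "y": -0.5, "z": 0, "turn": -0.16}, {"x": 0, "y": -0.5, "z": 0, "turn": -0.16}, {"x": 0, "y": -0.5, "z": 0, "turn": -0.16}, {"x": 0, "y": -0.5, "z": 0, "turn": -0.16}])

```text
time_s: 6.5
ee_pos: [0.5019, 0.08, 0.2088]
eef_rot: [0.345, 1.561, -0.976]
force: [-0.0, -0.4, -3.3]
grip_width: 0.0253
```

Run:
```python
from h import *
st()
r=cam("side");cv2.imwrite(f"pics/e.png",cv2.resize(r["frame"][100:400,200:500],None,fx=2,fy=2,interpolation=2))
```

```text
t 6.50 pos [0.5019 0.08   0.2088] x [ 0.005 -0.008 -1.   ] jawyaw deg 14.29 F [-0.  -0.4 -3.3] M [-0.08  0.02 -0.03] w 0.0253 q6 -0.16
```

View pics/e.png

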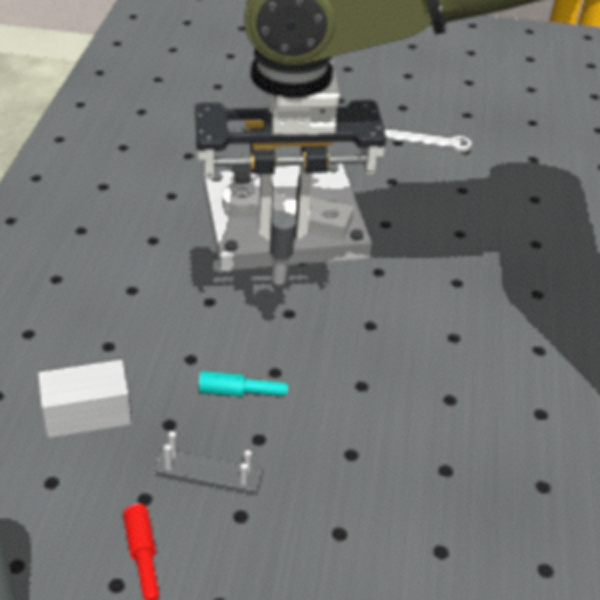

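Emit:
move_arm(rows=[{"x": -0.06, "y": -0.45, "z": 0, "turn": -0.16}, {"x": -0.06, "y": -0.45, "z": 0, "turn": -0.16}, {"x": -0.06, "y": -0.45, "z": 0, "turn": -0.16}, {"x": -0.06, "y": -0.45, "z": 0, "turn": -0.16}, {"x": -0.06, "y": -0.45, "z": 0, "turn": -0.16}])

```text
time_s: 7.18
ee_pos: [0.4858, -0.0374, 0.208]
eef_rot: [-0.058, 1.56, -2.25]
force: [0.9, 0.7, -2.7]
grip_width: 0.0253
```

Emit:
move_arm(rows=[{"x": -0.06, "y": -0.42, "z": 0, "turn": -0.16}, {"x": -0.06, "y": -0.4, "z": 0, "turn": -0.16}, {"x": -0.06, "y": -0.3, "z": 0, "turn": -0.16}, {"x": -0.06, "y": -0.2, "z": 0, "turn": -0.16}, {"x": -0.06, "y": -0.1, "z": 0, "turn": -0.16}])

```text
time_s: 7.8
ee_pos: [0.4696, -0.1113, 0.2073]
eef_rot: [-0.212, 1.557, 3.015]
force: [0.7, 0.2, -3.4]
grip_width: 0.0251
```

Run:
```python
from h import *
st()
```

```text
t 7.80 pos [ 0.4696 -0.1113  0.2073] x [-0.014  0.002 -1.   ] jawyaw deg -85.13 F [ 0.7  0.2 -3.4] M [ 0.03  0.14 -0.05] w 0.0251 q6 1.18
```

Emit:
move_arm(rows=[{"x": 0.02, "y": -0.2, "z": -0.2, "turn": -0.1}, {"x": 0.02, "y": -0.2, "z": -0.2, "turn": -0.1}, {"x": 0, "y": -0.2, "z": -0.2, "turn": -0.02}, {"x": 0, "y": -0.03, "z": -0.2, "turn": 0}, {"x": 0, "y": 0, "z": 0, "turn": 0}])

```text
time_s: 8.43
ee_pos: [0.4711, -0.1437, 0.1652]
eef_rot: [-0.22, 1.555, 2.773]
force: [0.3, -0.4, -2.6]
grip_width: 0.0256
```

```bash
cat >> h.py <<'E'
def pic(name):
    b=[];rs={}
    for n,(x0,y0) in(("top",(325,170)),("side",(290,115))):
        r=cam(n);rs[n]=r;b.append(cv2.resize(r["frame"][y0:y0+130,x0:x0+110],None,fx=3.6,fy=3.6,interpolation=2))
    cv2.imwrite(f"pics/{name}.png",np.hstack(b));return rs
E
python3 - <<'E'
from h import *
st();rs=pic("f")
for n in rs:
    for l in("pin_tip","pin_handle","eye"):print(n,l,[(np.round(d["location"],1).tolist(),round(d["confidence"],2)) for d in imaging.spot_point(l,n)])
E
```

```text
t 8.43 pos [ 0.4711 -0.1437  0.1652] x [-0.015  0.006 -1.   ] jawyaw deg -98.55 F [ 0.3 -0.4 -2.6] M [ 0.    0.12 -0.05] w 0.0256 q6 1.35
top pin_tip [([150.9, 234.2], 0.81), ([259.4, 263.2], 0.73)]
top pin_handle [([175.1, 220.0], 0.83), ([259.0, 238.5], 0.68)]
top eye [([476.3, 298.8], 0.69)]
side pin_tip [([276.1, 401.3], 0.98), ([342.4, 295.3], 0.74), ([372.8, 200.8], 0.51)]
side pin_handle [([311.7, 288.7], 0.81), ([270.3, 364.1], 0.67), ([368.6, 176.7], 0.59)]
side eye [([364.0, 204.5], 0.57)]
```

View pics/f.png

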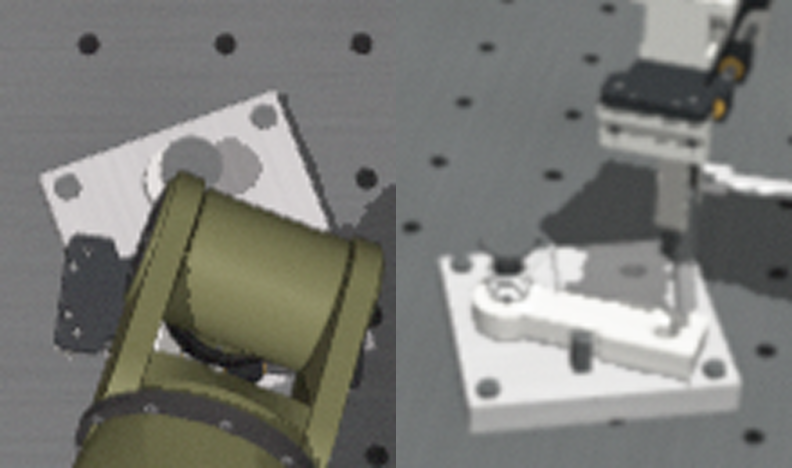

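Run:
```python
from h import *
o,R=st();r=cam("side");x0,y0,k=340,145,10
b=cv2.resize(r["frame"][y0:y0+75,x0:x0+60],None,fx=k,fy=k,interpolation=2)
p=o["ee_pos"];P=[p+[0,0,.013],p-[0,0,.017]]+[[p[0],p[1],z] for z in(.075,.079,.083)]+[[.4719,-.1431,.053]]
u=proj(r,P);print(np.round(u,1))
for q in u: cv2.circle(b,tuple(((q+.5-[x0,y0])*k).astype(int)),4,(0,0,255),-1)
cv2.imwrite("pics/g.png",b)
```

```text
t 8.82 pos [ 0.4716 -0.1438  0.1663] x [-0.013  0.005 -1.   ] jawyaw deg -98.62 F [-0.2 -0.  -3.8] M [0.04 0.1  0.01] w 0.0253 q6 1.35
[[368.2 163.9]
 [367.3 174.2]
 [365.1 198.3]
 [365.2 197.1]
 [365.3 195.8]
 [364.3 205.2]]
```

View pics/g.png

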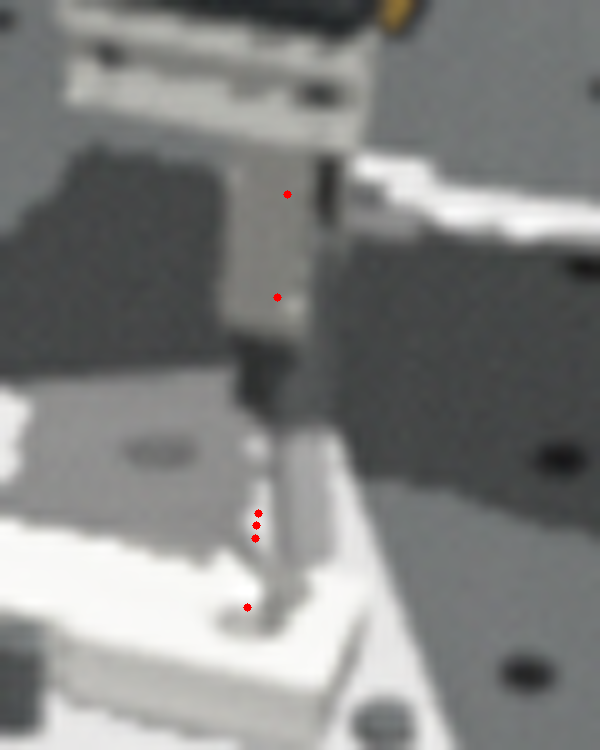

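Run:
```python
from h import *
r=cam("side");g=cv2.cvtColor(r["frame"],6)
for y in range(176,206):print(y,g[y,358:380].tolist())
```

```text
176 [69, 69, 72, 84, 105, 117, 122, 123, 124, 124, 138, 146, 123, 90, 79, 74, 69, 69, 67, 69, 68, 71]
177 [67, 69, 69, 78, 86, 98, 105, 111, 114, 118, 122, 126, 112, 91, 80, 75, 69, 68, 71, 67, 69, 69]
178 [70, 71, 69, 69, 71, 74, 74, 81, 89, 94, 100, 108, 107, 86, 78, 74, 71, 69, 71, 70, 67, 70]
179 [71, 69, 65, 68, 65, 60, 54, 60, 60, 66, 75, 87, 95, 84, 81, 75, 67, 69, 69, 68, 69, 71]
180 [68, 70, 67, 70, 72, 62, 50, 48, 53, 55, 61, 71, 85, 85, 80, 73, 68, 67, 70, 68, 70, 69]
181 [85, 88, 86, 89, 92, 80, 57, 47, 53, 53, 57, 72, 81, 82, 80, 76, 68, 69, 68, 73, 70, 72]
182 [127, 127, 127, 126, 120, 98, 60, 49, 53, 57, 65, 79, 84, 83, 78, 76, 68, 70, 70, 69, 71, 70]
183 [140, 141, 141, 140, 126, 91, 57, 48, 52, 61, 76, 84, 86, 83, 80, 72, 69, 67, 69, 67, 70, 71]
184 [143, 142, 141, 142, 128, 93, 59, 50, 56, 65, 79, 85, 85, 82, 79, 75, 66, 67, 68, 68, 68, 71]
185 [140, 142, 141, 141, 134, 107, 82, 61, 57, 68, 81, 86, 86, 84, 82, 75, 66, 68, 70, 70, 70, 70]
186 [143, 146, 143, 144, 140, 132, 120, 94, 72, 71, 82, 84, 87, 87, 80, 74, 66, 69, 69, 67, 72, 71]
187 [142, 143, 143, 143, 145, 
[... 1418 characters left out ...]
 130, 116]
200 [177, 163, 164, 191, 215, 181, 148, 153, 172, 163, 142, 151, 158, 161, 173, 202, 226, 229, 226, 197, 146, 119]
201 [228, 199, 193, 221, 242, 229, 185, 160, 159, 160, 149, 150, 167, 186, 203, 223, 229, 229, 228, 215, 169, 128]
202 [247, 240, 239, 243, 248, 247, 235, 198, 166, 158, 157, 162, 187, 230, 240, 241, 238, 236, 234, 224, 188, 137]
203 [248, 248, 247, 248, 249, 251, 252, 240, 184, 158, 158, 162, 181, 226, 246, 248, 246, 246, 240, 229, 203, 153]
204 [248, 248, 247, 247, 247, 250, 253, 243, 181, 150, 154, 159, 177, 223, 247, 248, 248, 246, 237, 230, 217, 173]
205 [248, 246, 244, 239, 227, 219, 226, 209, 159, 140, 151, 172, 212, 239, 247, 248, 247, 240, 224, 227, 227, 200]
```

Emit:
move_arm(rows=[{"x": 0.1, "y": 0, "z": 0, "turn": 0}, {"x": 0.1, "y": 0, "z": -0.1, "turn": 0}, {"x": 0, "y": 0, "z": -0.12, "turn": 0}, {"x": 0, "y": 0, "z": -0.1, "turn": 0}, {"x": 0, "y": 0, "z": 0, "turn": 0}])

```text
time_s: 9.55
ee_pos: [0.4821, -0.1437, 0.1486]
eef_rot: [-0.215, 1.556, 2.776]
force: [0.2, -0.3, -2.6]
grip_width: 0.0253
```

```bash
cat >> h.py <<'E'
def sidez(name,x0=340,y0=145,w=60,hh=75,k=10):
    o,R=st();r=cam("side")
    b=cv2.resize(r["frame"][y0:y0+hh,x0:x0+w],None,fx=k,fy=k,interpolation=2)
    cv2.imwrite(f"pics/{name}.png",b);return r
E
python3 - <<'E'
from h import *
sidez("h1")
E
```

```text
t 9.55 pos [ 0.4821 -0.1437  0.1486] x [-0.014  0.005 -1.   ] jawyaw deg -98.61 F [ 0.2 -0.3 -2.6] M [0.04 0.18 0.02] w 0.0253 q6 1.36
```

View pics/h1.png

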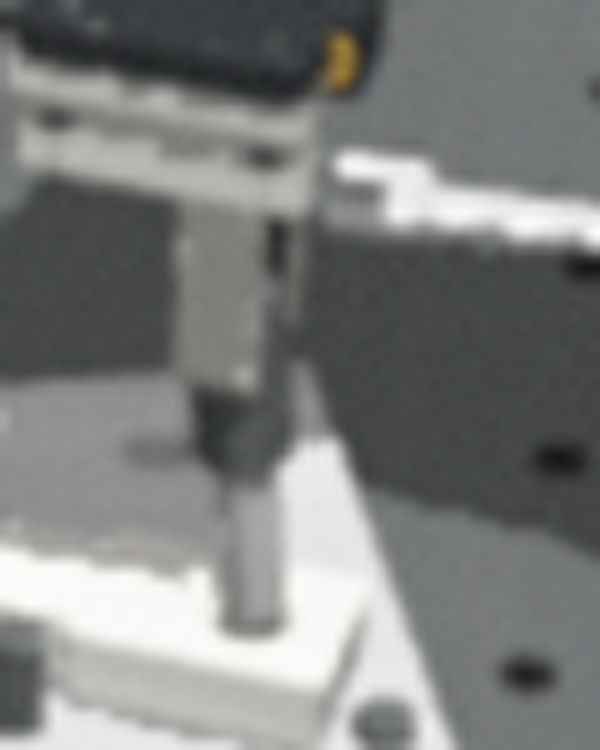

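Emit:
move_arm(rows=[{"x": 0, "y": 0, "z": -0.08, "turn": 0}, {"x": 0, "y": 0, "z": -0.08, "turn": 0}, {"x": 0, "y": 0, "z": -0.06, "turn": 0}, {"x": 0, "y": 0, "z": 0, "turn": 0}, {"x": 0, "y": 0, "z": 0, "turn": 0}])

```text
time_s: 10.22
ee_pos: [0.4825, -0.144, 0.1375]
eef_rot: [-0.207, 1.557, 2.784]
force: [1.1, -0.6, -3.3]
grip_width: 0.0253
```

Run:
```python
from h import *
sidez("h2")
```

```text
t 10.22 pos [ 0.4825 -0.144   0.1375] x [-0.012  0.005 -1.   ] jawyaw deg -98.62 F [ 1.1 -0.6 -3.3] M [-0.09 -0.    0.05] w 0.0253 q6 1.36
```

View pics/h2.png

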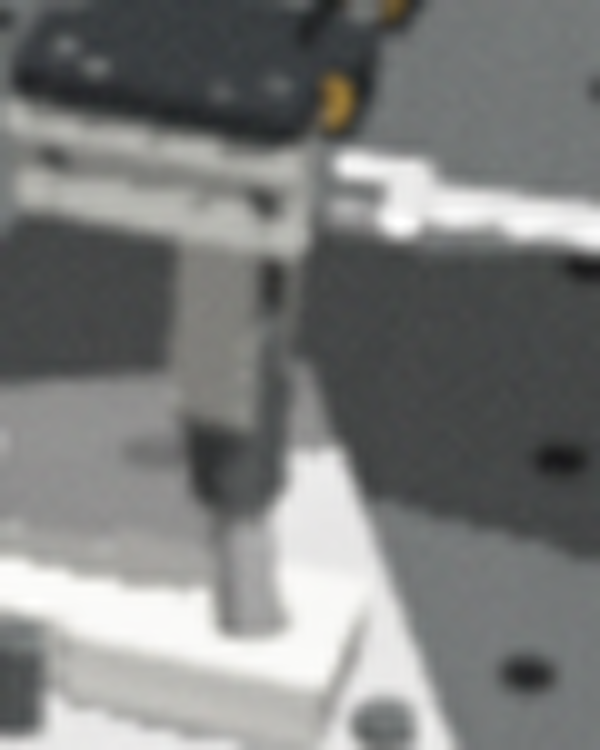

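Emit:
move_arm(rows=[{"x": -0.04, "y": 0, "z": -0.08, "turn": 0}, {"x": -0.04, "y": 0.01, "z": -0.08, "turn": 0}, {"x": -0.04, "y": 0, "z": -0.06, "turn": 0}, {"x": 0, "y": 0, "z": 0, "turn": 0}, {"x": 0, "y": 0, "z": 0, "turn": 0}], squeeze=12)

```text
time_s: 10.9
ee_pos: [0.4762, -0.1434, 0.1259]
eef_rot: [-0.219, 1.558, 2.773]
force: [1.1, -1.7, -3.0]
grip_width: 0.026
```

Run:
```python
from h import *
sidez("h3")
```

```text
t 10.90 pos [ 0.4762 -0.1434  0.1259] x [-0.012  0.005 -1.   ] jawyaw deg -98.62 F [ 1.1 -1.7 -3. ] M [-0.06 -0.11 -0.02] w 0.0260 q6 1.36
```

View pics/h3.png

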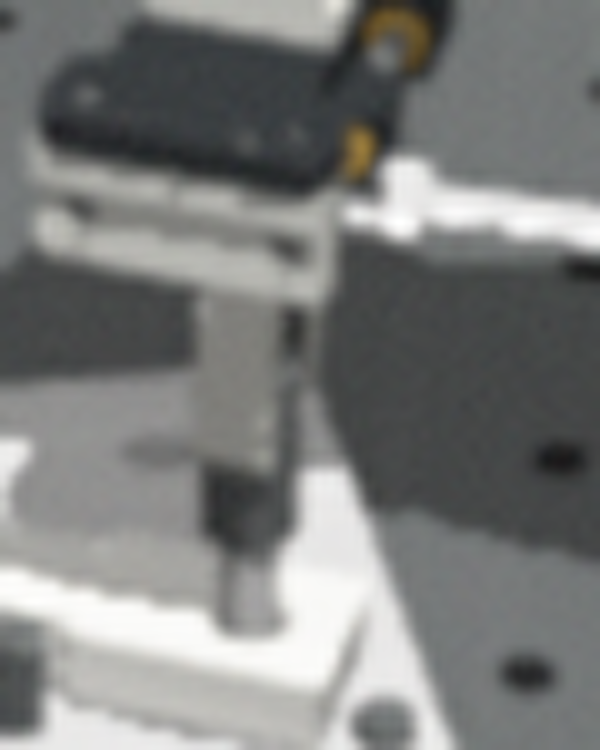

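Emit:
move_arm(rows=[{"x": -0.03, "y": 0, "z": -0.06, "turn": 0}, {"x": -0.03, "y": 0, "z": -0.06, "turn": 0}, {"x": 0, "y": 0, "z": -0.05, "turn": 0}, {"x": 0, "y": 0, "z": -0.03, "turn": 0}, {"x": 0, "y": 0, "z": 0, "turn": 0}])

```text
time_s: 11.58
ee_pos: [0.4751, -0.1441, 0.1187]
eef_rot: [-0.273, 1.565, 2.718]
force: [-0.0, -0.2, -1.3]
grip_width: 0.026
```

Run:
```python
from h import *
sidez("h4")
```

```text
t 11.57 pos [ 0.4751 -0.1441  0.1187] x [-0.005  0.002 -1.   ] jawyaw deg -98.62 F [-0.  -0.2 -1.3] M [0.07 0.3  0.01] w 0.0260 q6 1.35
```

View pics/h4.png

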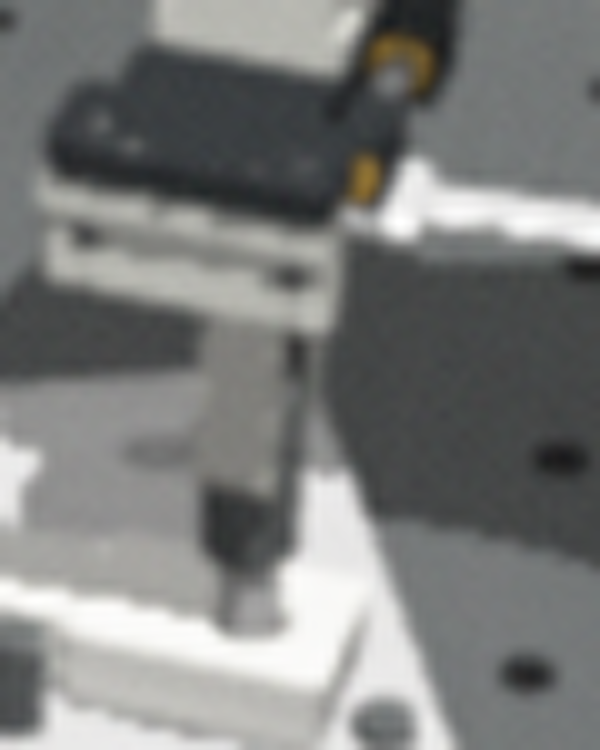

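Emit:
move_arm(rows=[{"x": 0, "y": 0, "z": -0.05, "turn": 0}, {"x": 0, "y": 0, "z": -0.05, "turn": 0}, {"x": 0, "y": 0, "z": -0.05, "turn": 0}, {"x": 0, "y": 0, "z": 0, "turn": 0}, {"x": 0, "y": 0, "z": 0, "turn": 0}], squeeze=6)

```text
time_s: 12.25
ee_pos: [0.4769, -0.1445, 0.1132]
eef_rot: [-2.157, 1.57, 0.834]
force: [-0.9, -1.2, 0.6]
grip_width: 0.026
```

Run:
```python
from h import *
sidez("h5")
```

```text
t 12.25 pos [ 0.4769 -0.1445  0.1132] x [ 0.001  0.001 -1.   ] jawyaw deg -98.63 F [-0.9 -1.2  0.6] M [0.23 0.1  0.03] w 0.0260 q6 1.35
```

View pics/h5.png

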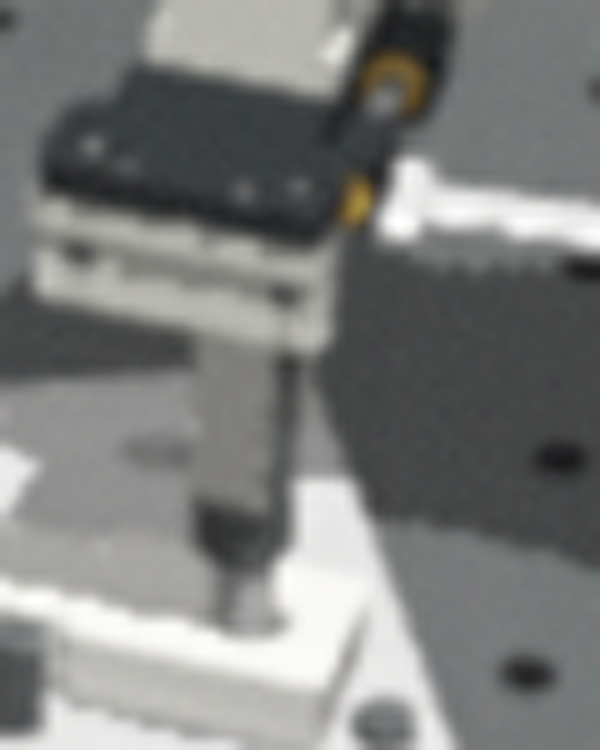

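Emit:
move_arm(rows=[{"x": 0, "y": 0, "z": 0, "turn": 0}, {"x": 0, "y": 0, "z": 0, "turn": 0}, {"x": 0, "y": 0, "z": 0, "turn": 0}, {"x": 0, "y": 0, "z": 0, "turn": 0}, {"x": 0, "y": 0, "z": 0, "turn": 0}], jaw=-0.2)

```text
time_s: 12.92
ee_pos: [0.4765, -0.1446, 0.1126]
eef_rot: [-0.718, 1.57, 2.273]
force: [0.3, -0.5, 0.3]
grip_width: 0.0562
```

Emit:
move_arm(rows=[{"x": 0, "y": 0, "z": 0.4, "turn": 0}, {"x": 0, "y": 0, "z": 0.5, "turn": 0}, {"x": -0.3, "y": 0.5, "z": 0.5, "turn": 0}, {"x": -0.3, "y": 0.9, "z": 0.2, "turn": 0}, {"x": -0.3, "y": 0.9, "z": 0, "turn": 0}])

```text
time_s: 13.55
ee_pos: [0.4302, -0.0286, 0.1946]
eef_rot: [-0.767, 1.569, 2.22]
force: [1.7, 0.5, -0.9]
grip_width: 0.0565
```

Emit:
move_arm(rows=[{"x": -0.5, "y": 0.9, "z": 0, "turn": 0}, {"x": -0.5, "y": 0.9, "z": 0, "turn": 0}, {"x": -0.5, "y": 0.5, "z": 0, "turn": 0}, {"x": 0, "y": 0, "z": 0, "turn": 0}, {"x": 0, "y": 0, "z": 0, "turn": 0}])

```text
time_s: 14.18
ee_pos: [0.3522, 0.0912, 0.1954]
eef_rot: [-2.17, 1.568, 0.82]
force: [1.1, -1.0, -0.2]
grip_width: 0.0562
```

Run:
```python
from h import *
st();rs=pic("i1")
for n in rs:
    for l in("pin_tip","pin_mid","pin_handle","eye"):print(n,l,[(np.round(d["location"],1).tolist(),round(d["confidence"],2)) for d in imaging.spot_point(l,n)])
```

```text
t 14.18 pos [0.3522 0.0912 0.1954] x [ 0.002  0.002 -1.   ] jawyaw deg -98.68 F [ 1.1 -1.  -0.2] M [ 0.01  0.12 -0.07] w 0.0562 q6 1.87
top pin_tip [([258.3, 264.4], 0.63), ([372.4, 271.4], 0.6), ([149.7, 236.6], 0.56)]
top pin_mid [([167.8, 230.1], 0.84), ([257.1, 245.7], 0.71), ([366.1, 264.3], 0.48)]
top pin_handle [([259.3, 237.3], 0.69), ([374.2, 265.2], 0.66), ([175.2, 222.4], 0.58)]
top eye [([368.8, 269.9], 0.7)]
side pin_tip [([274.9, 401.3], 0.87), ([363.3, 215.1], 0.79), ([342.1, 299.4], 0.61)]
side pin_mid [([323.2, 290.9], 0.76), ([269.1, 373.2], 0.73), ([363.0, 199.9], 0.72)]
side pin_handle [([271.7, 364.1], 0.61), ([310.1, 291.3], 0.6), ([365.6, 188.6], 0.54), ([363.8, 211.7], 0.34)]
side eye [([364.6, 202.4], 0.8), ([405.3, 169.6], 0.45), ([317.5, 204.0], 0.39)]
```

View pics/i1.png

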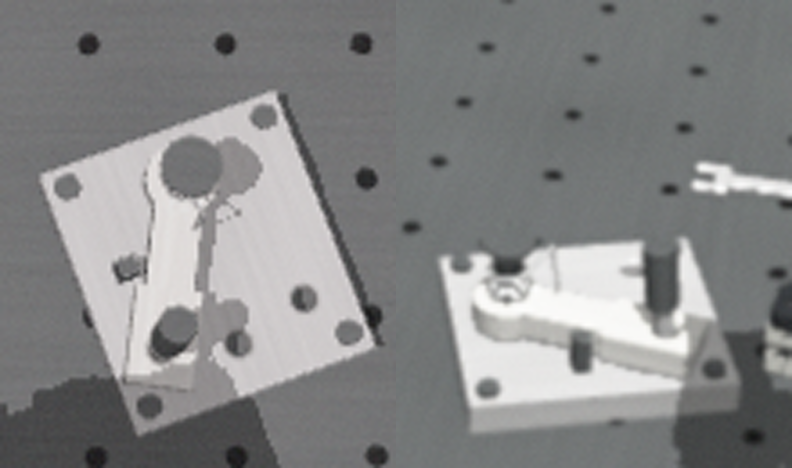

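Run:
```python
from h import *
t=cam("top");f=t["frame"][235:290,345:400];cv2.imwrite("pics/i2.png",cv2.resize(f,None,fx=10,fy=10,interpolation=2))
s=cam("side");f=s["frame"][170:225,340:395];cv2.imwrite("pics/i3.png",cv2.resize(f,None,fx=10,fy=10,interpolation=2))
for z in(.118,.124):
  for uv in((374.3,261),): print(back(t,[uv],z))
p=np.array([.4719,-.1431]);print(proj(t,[[*p,.124],[*p,.074],[*p,.053]]),proj(s,[[*p,.124],[*p,.074],[*p,.053]]))
```

```text
[[ 0.47894111 -0.14570629  0.118     ]]
[[ 0.47835142 -0.14492682  0.124     ]]
[[373.5959301  263.73655769]
 [371.01848566 265.66581081]
 [369.98983489 266.43577026]] [[366.34191849 182.78042588]
 [364.88755018 198.77867199]
 [364.29930188 205.24948202]]
```

View pics/i2.png

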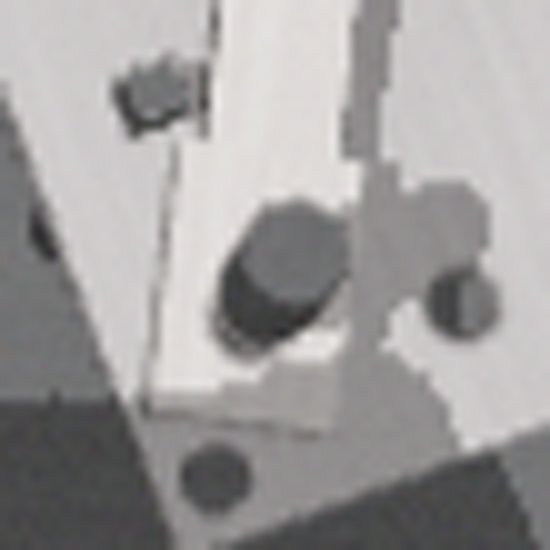

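View pics/i3.png

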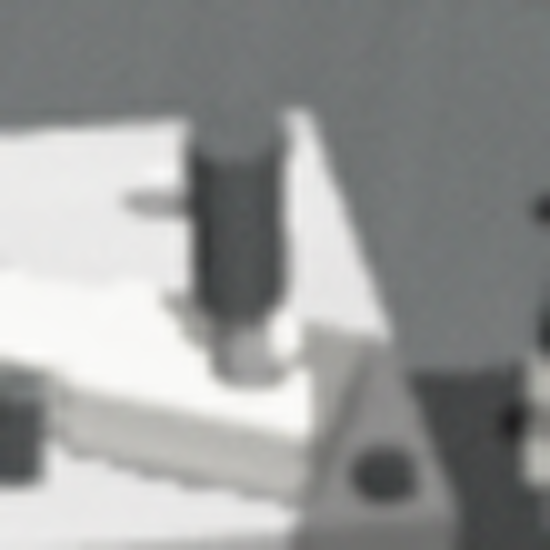

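Emit:
move_arm(rows=[{"x": 0.42, "y": -0.78, "z": 0, "turn": 0}, {"x": 0.42, "y": -0.78, "z": 0, "turn": 0}, {"x": 0.42, "y": -0.78, "z": 0, "turn": 0}, {"x": 0.42, "y": -0.78, "z": 0, "turn": 0}, {"x": 0.42, "y": -0.78, "z": 0, "turn": 0}], jaw=-0.2)

```text
time_s: 15.4
ee_pos: [0.459, -0.1081, 0.1957]
eef_rot: [-2.355, 1.567, 0.64]
force: [-0.3, 0.7, 0.2]
grip_width: 0.0563
```

Emit:
move_arm(rows=[{"x": 0.4, "y": -0.74, "z": 0, "turn": 0}, {"x": 0, "y": 0, "z": 0, "turn": 0}, {"x": 0, "y": 0, "z": 0, "turn": 0}, {"x": 0, "y": 0, "z": 0, "turn": 0}, {"x": 0, "y": 0, "z": 0, "turn": 0}])

```text
time_s: 16.02
ee_pos: [0.4793, -0.1466, 0.1951]
eef_rot: [-2.053, 1.567, 0.941]
force: [-0.4, 0.9, 0.5]
grip_width: 0.0569
```

Run:
```python
from h import *
sidez("j1")
```

```text
t 16.02 pos [ 0.4793 -0.1466  0.1951] x [ 0.002  0.003 -1.   ] jawyaw deg -98.47 F [-0.4  0.9  0.5] M [ 0.02  0.14 -0.06] w 0.0569 q6 1.35
```

View pics/j1.png

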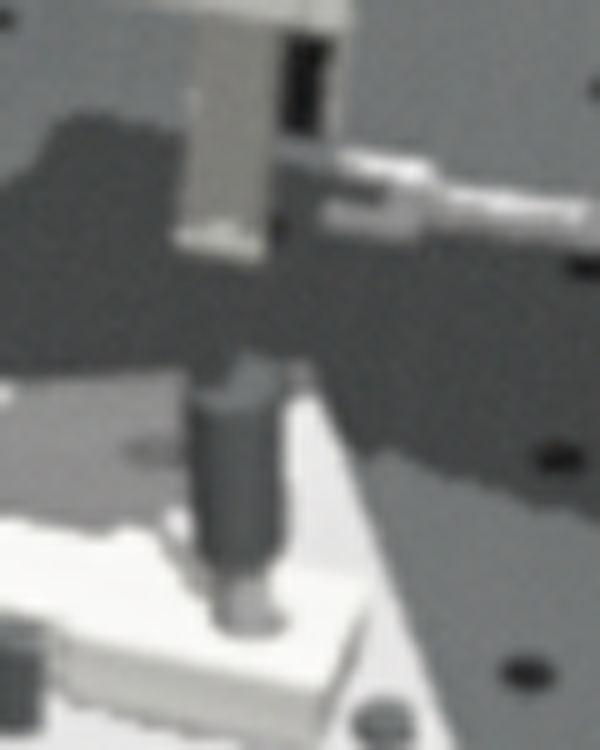

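Emit:
move_arm(rows=[{"x": -0.04, "y": 0.05, "z": -0.3, "turn": 0}, {"x": 0, "y": 0, "z": -0.5, "turn": 0}, {"x": 0, "y": 0, "z": -0.5, "turn": 0}, {"x": 0, "y": 0, "z": -0.4, "turn": 0}, {"x": 0, "y": 0, "z": -0.12, "turn": 0}])

```text
time_s: 16.7
ee_pos: [0.4756, -0.142, 0.0986]
eef_rot: [-1.807, 1.567, 1.189]
force: [-0.3, 0.5, -0.9]
grip_width: 0.0568
```

Run:
```python
from h import *
sidez("j2")
```

```text
t 16.70 pos [ 0.4756 -0.142   0.0986] x [ 0.001  0.003 -1.   ] jawyaw deg -98.38 F [-0.3  0.5 -0.9] M [ 0.01  0.13 -0.02] w 0.0568 q6 1.35
```

View pics/j2.png

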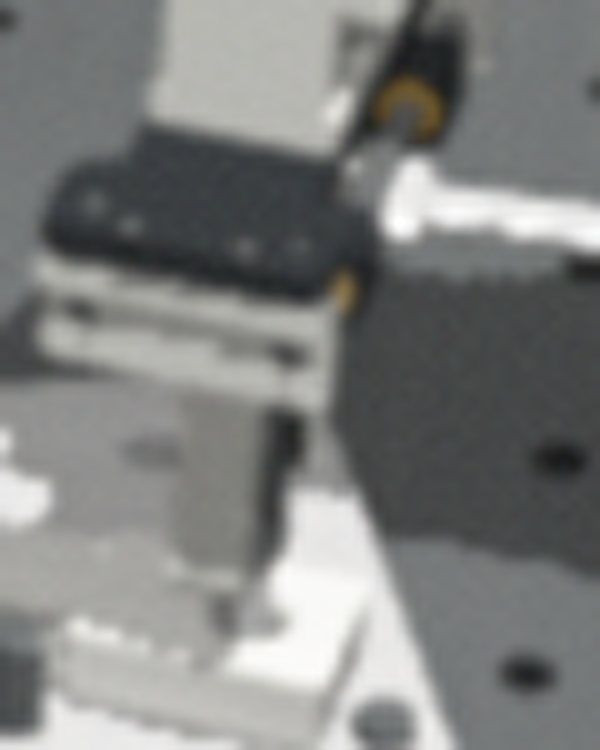

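Emit:
move_arm(rows=[{"x": 0, "y": 0, "z": 0.1, "turn": 0}, {"x": 0, "y": 0, "z": 0, "turn": 0}, {"x": 0, "y": 0, "z": 0, "turn": 0}, {"x": 0, "y": 0, "z": 0, "turn": 0}, {"x": 0, "y": 0, "z": 0, "turn": 0}], jaw=1, squeeze=8)

```text
time_s: 17.38
ee_pos: [0.4762, -0.1423, 0.1056]
eef_rot: [-2.539, 1.566, 0.456]
force: [0.2, -1.0, -1.8]
grip_width: 0.0261
```

Run:
```python
from h import *
sidez("j3")
```

```text
t 17.38 pos [ 0.4762 -0.1423  0.1056] x [ 0.004  0.002 -1.   ] jawyaw deg -98.37 F [ 0.2 -1.  -1.8] M [-0.16  0.26 -0.09] w 0.0261 q6 1.35
```

View pics/j3.png

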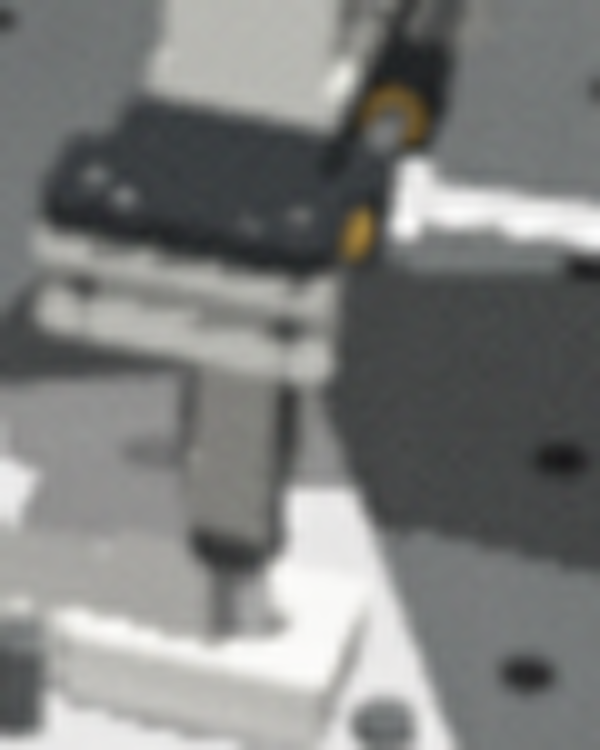

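Emit:
move_arm(rows=[{"x": -0.06, "y": 0.01, "z": 0, "turn": 0}, {"x": -0.06, "y": 0.01, "z": 0, "turn": 0}, {"x": -0.03, "y": 0, "z": 0, "turn": 0}, {"x": 0, "y": 0, "z": 0, "turn": 0}, {"x": 0, "y": 0, "z": 0, "turn": 0}])

```text
time_s: 18.05
ee_pos: [0.4686, -0.1415, 0.1058]
eef_rot: [-2.752, 1.565, 0.243]
force: [1.8, -0.7, -1.0]
grip_width: 0.0258
```

Run:
```python
from h import *
sidez("j4")
```

```text
t 18.05 pos [ 0.4686 -0.1415  0.1058] x [ 0.005  0.001 -1.   ] jawyaw deg -98.38 F [ 1.8 -0.7 -1. ] M [-0.28 -0.1   0.05] w 0.0258 q6 1.35
```

View pics/j4.png

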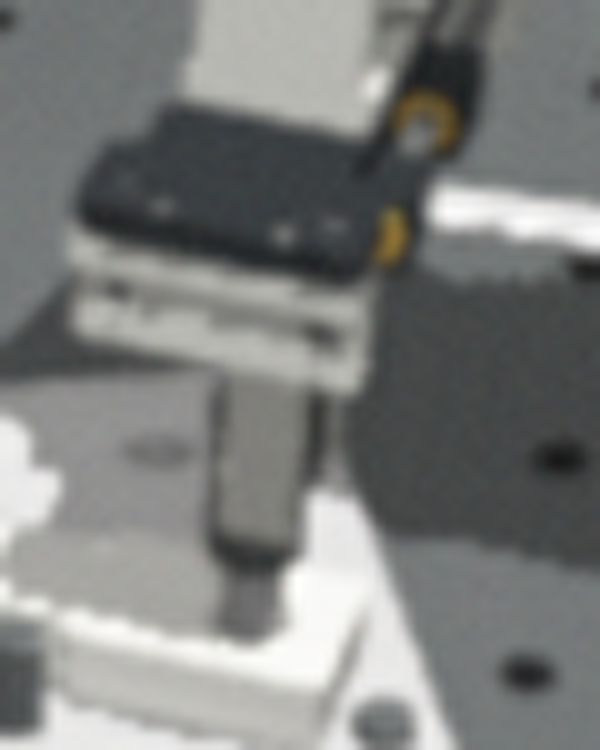

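Emit:
move_arm(rows=[{"x": 0, "y": 0, "z": 0, "turn": 0}, {"x": 0, "y": 0, "z": 0, "turn": 0}, {"x": 0, "y": 0, "z": 0.04, "turn": 0}, {"x": 0, "y": 0, "z": 0.04, "turn": 0}, {"x": 0, "y": 0, "z": 0, "turn": 0}], squeeze=40)

```text
time_s: 18.73
ee_pos: [0.4686, -0.1415, 0.1098]
eef_rot: [-2.743, 1.566, 0.252]
force: [1.4, -1.7, -2.3]
grip_width: 0.0259
```

```bash
cat >> h.py <<'E'
C=np.array([.5906,-.1607])
def plan(dth,n,r0=.1235,off=-.0097):
    """arm angle th; TCP polar angle=2.9949+th+off"""
    o,R=st();p=o["ee_pos"][:2]-C;ang=np.arctan2(p[1],p[0])%(2*np.pi);th=ang-2.9949-off
    yaw=np.arctan2(R[1,1],R[0,1]);yd=yaw+np.pi-(np.pi/2)-0  # tangent->radial
    print("th %.3f r %.4f  yaw-arm err deg %.2f"%(th,np.hypot(*p),np.degrees((yaw-(-1.717+th)+np.pi)%(2*np.pi)-np.pi)))
    prev=p
    for i in range(1,n+1):
        a=ang+dth*i/n;q=r0*np.array([np.cos(a),np.sin(a)]);print("row",np.round((q-prev)/.05,3),"turn %.3f"%(np.degrees(dth/n)/60));prev=q
E
python3 - <<'E'
from h import *
plan(.3,5);sidez("k1")
E
```

```text
t 18.73 pos [ 0.4686 -0.1415  0.1098] x [ 0.005  0.001 -1.   ] jawyaw deg -98.38 F [ 1.4 -1.7 -2.3] M [-0.34 -0.32  0.05] w 0.0259 q6 1.35
th 0.000 r 0.1235  yaw-arm err deg -0.01
row [-0.019 -0.147] turn 0.057
row [-0.01  -0.148] turn 0.057
row [-0.001 -0.148] turn 0.057
row [ 0.008 -0.148] turn 0.057
row [ 0.017 -0.147] turn 0.057
t 18.73 pos [ 0.4686 -0.1415  0.1098] x [ 0.005  0.001 -1.   ] jawyaw deg -98.38 F [ 1.4 -1.7 -2.3] M [-0.34 -0.32  0.05] w 0.0259 q6 1.35
```

View pics/k1.png

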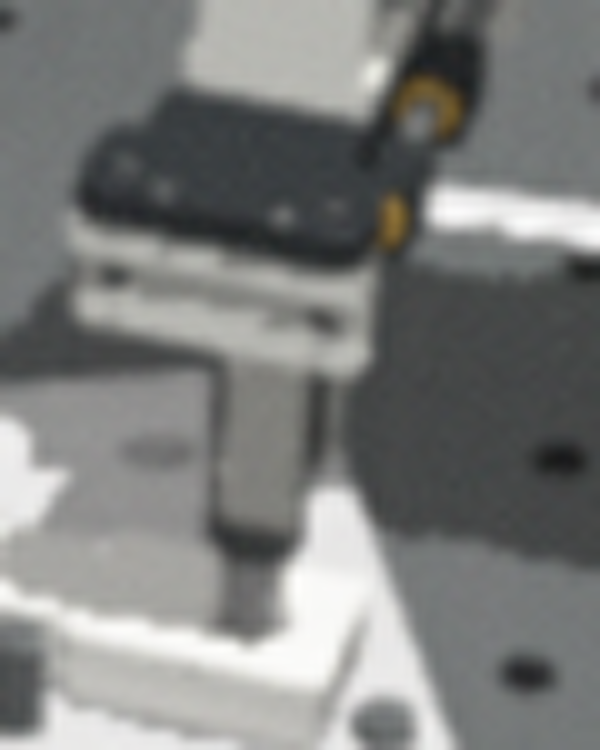

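Emit:
move_arm(rows=[{"x": -0.02, "y": -0.15, "z": 0, "turn": 0.057}, {"x": -0.01, "y": -0.15, "z": 0, "turn": 0.057}, {"x": 0, "y": -0.15, "z": 0, "turn": 0.057}, {"x": 0.01, "y": -0.15, "z": 0, "turn": 0.057}, {"x": 0.02, "y": -0.15, "z": 0, "turn": 0.057}])

```text
time_s: 19.4
ee_pos: [0.4686, -0.1773, 0.1095]
eef_rot: [-2.132, 1.562, 1.171]
force: [1.6, 3.2, -1.8]
grip_width: 0.0254
```

Run:
```python
from h import *
plan(.3,5);sidez("k2",x0=320,w=80,k=8)
```

```text
t 19.40 pos [ 0.4686 -0.1773  0.1095] x [ 0.003  0.008 -1.   ] jawyaw deg -80.74 F [ 1.6  3.2 -1.8] M [ 0.74 -0.26  0.08] w 0.0254 q6 0.96
th 0.291 r 0.1231  yaw-arm err deg 0.95
row [ 0.017 -0.147] turn 0.057
row [ 0.033 -0.144] turn 0.057
row [ 0.042 -0.142] turn 0.057
row [ 0.05  -0.139] turn 0.057
row [ 0.058 -0.136] turn 0.057
t 19.40 pos [ 0.4686 -0.1773  0.1095] x [ 0.003  0.008 -1.   ] jawyaw deg -80.74 F [ 1.6  3.2 -1.8] M [ 0.74 -0.26  0.08] w 0.0254 q6 0.96
```

View pics/k2.png

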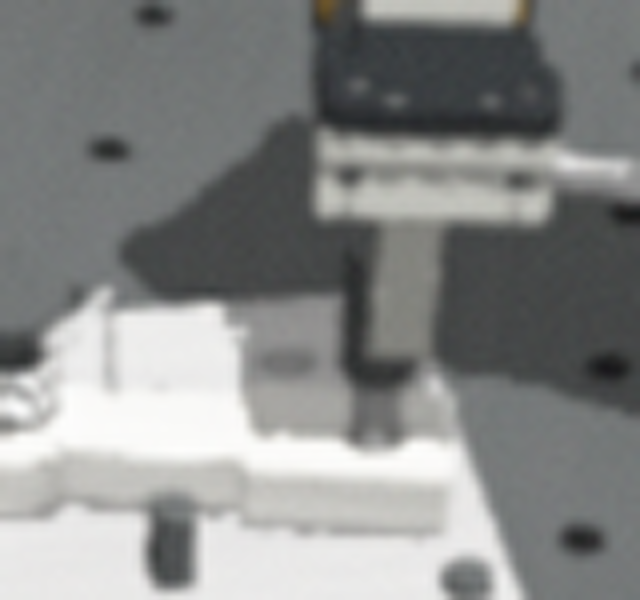

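Emit:
move_arm(rows=[{"x": 0.02, "y": -0.15, "z": 0, "turn": 0.05}, {"x": 0.03, "y": -0.15, "z": 0, "turn": 0.055}, {"x": 0.04, "y": -0.145, "z": 0, "turn": 0.055}, {"x": 0.05, "y": -0.14, "z": 0, "turn": 0.055}, {"x": 0.06, "y": -0.14, "z": 0, "turn": 0.055}])

```text
time_s: 20.08
ee_pos: [0.4787, -0.211, 0.1092]
eef_rot: [-1.935, 1.555, 1.657]
force: [0.9, 3.8, -1.0]
grip_width: 0.0253
```

Run:
```python
from h import *
plan(.3,5)
```

```text
t 20.07 pos [ 0.4787 -0.211   0.1092] x [-0.001  0.016 -1.   ] jawyaw deg -64.18 F [ 0.9  3.8 -1. ] M [1.1  0.07 0.01] w 0.0253 q6 0.62
th 0.579 r 0.1227  yaw-arm err deg 1.03
row [ 0.05 -0.14] turn 0.057
row [ 0.073 -0.129] turn 0.057
row [ 0.08  -0.125] turn 0.057
row [ 0.088 -0.12 ] turn 0.057
row [ 0.095 -0.114] turn 0.057
```

Emit:
move_arm(rows=[{"x": 0.06, "y": -0.14, "z": 0, "turn": 0.05}, {"x": 0.075, "y": -0.13, "z": 0, "turn": 0.05}, {"x": 0.08, "y": -0.125, "z": 0, "turn": 0.055}, {"x": 0.09, "y": -0.12, "z": 0, "turn": 0.055}, {"x": 0.095, "y": -0.115, "z": 0, "turn": 0.055}])

```text
time_s: 20.7
ee_pos: [0.4968, -0.2384, 0.1078]
eef_rot: [-1.73, 1.542, 2.144]
force: [-3.4, 4.4, -0.1]
grip_width: 0.0255
```

Run:
```python
from h import *
plan(.1,3);sidez("k3",x0=320,w=80,k=8);pic("k4")
```

```text
t 20.70 pos [ 0.4968 -0.2384  0.1078] x [-0.015  0.024 -1.   ] jawyaw deg -48.03 F [-3.4  4.4 -0.1] M [ 0.91  0.81 -0.04] w 0.0255 q6 0.31
th 0.849 r 0.1218  yaw-arm err deg 1.73
row [ 0.028 -0.084] turn 0.032
row [ 0.056 -0.061] turn 0.032
row [ 0.058 -0.059] turn 0.032
t 20.70 pos [ 0.4968 -0.2384  0.1078] x [-0.015  0.024 -1.   ] jawyaw deg -48.03 F [-3.4  4.4 -0.1] M [ 0.91  0.81 -0.04] w 0.0255 q6 0.31
```

View pics/k3.png

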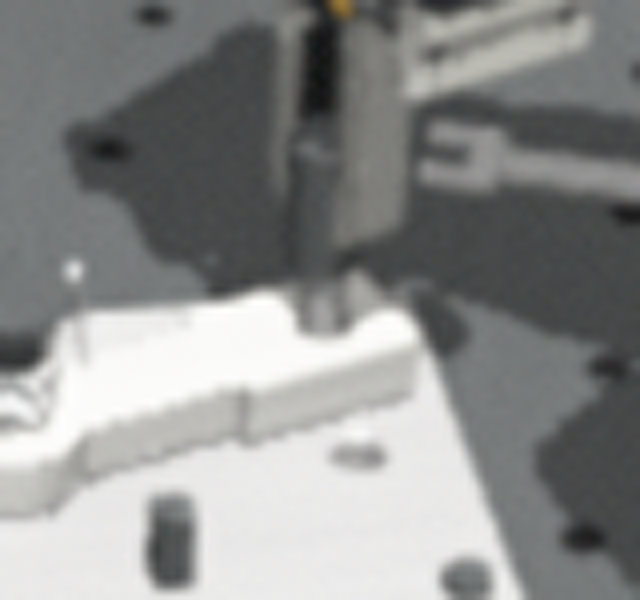

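View pics/k4.png

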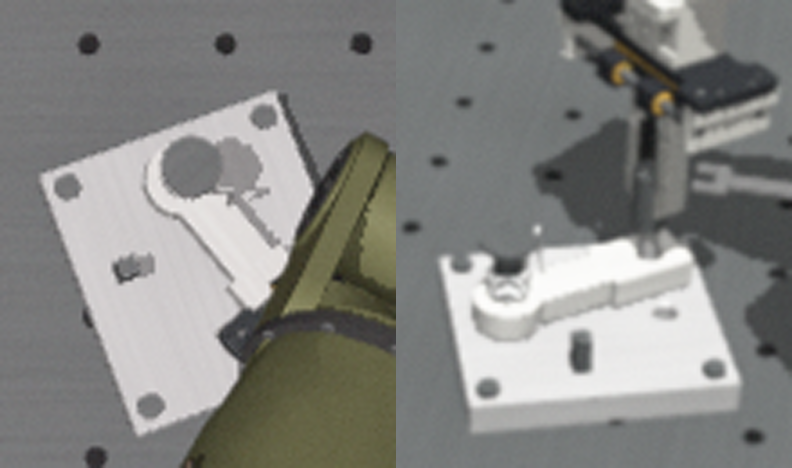

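Emit:
move_arm(rows=[{"x": 0.035, "y": -0.08, "z": 0.03, "turn": 0.025}, {"x": 0.06, "y": -0.065, "z": 0.01, "turn": 0.025}, {"x": 0.06, "y": -0.06, "z": 0.01, "turn": 0.025}, {"x": 0.065, "y": -0.06, "z": 0, "turn": 0.02}, {"x": 0, "y": 0, "z": 0, "turn": 0}])

```text
time_s: 21.48
ee_pos: [0.5052, -0.2476, 0.1081]
eef_rot: [-1.682, 1.532, 2.283]
force: [-3.5, 4.6, -0.4]
grip_width: 0.0252
```

Run:
```python
from h import *
plan(.05,2);sidez("k5",x0=320,w=80,k=8)
```

```text
t 21.48 pos [ 0.5052 -0.2476  0.1081] x [-0.025  0.029 -0.999] jawyaw deg -42.81 F [-3.5  4.6 -0.4] M [0.84 0.91 0.02] w 0.0252 q6 0.21
th 0.950 r 0.1219  yaw-arm err deg 1.11
row [ 0.021 -0.066] turn 0.024
row [ 0.046 -0.042] turn 0.024
t 21.48 pos [ 0.5052 -0.2476  0.1081] x [-0.025  0.029 -0.999] jawyaw deg -42.81 F [-3.5  4.6 -0.4] M [0.84 0.91 0.02] w 0.0252 q6 0.21
```

View pics/k5.png

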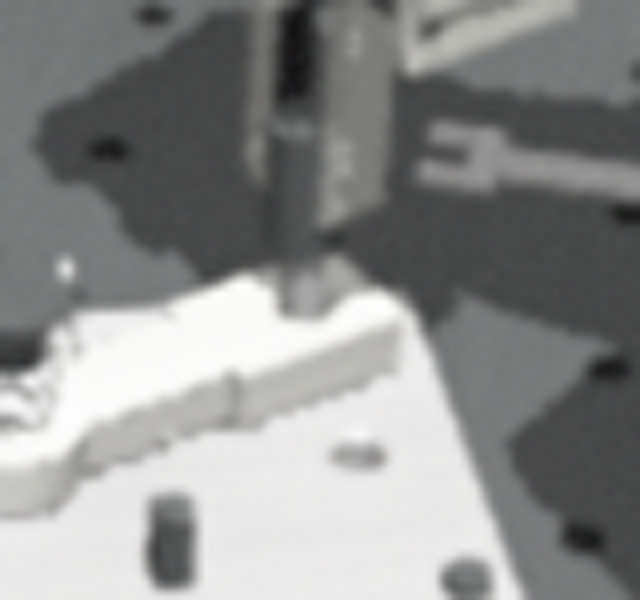

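Emit:
move_arm(rows=[{"x": 0.03, "y": -0.05, "z": 0, "turn": 0}, {"x": 0.03, "y": -0.04, "z": 0, "turn": 0}, {"x": 0.005, "y": -0.005, "z": -0.05, "turn": 0}, {"x": 0.005, "y": -0.005, "z": -0.05, "turn": 0}, {"x": 0, "y": 0, "z": -0.05, "turn": 0}])

```text
time_s: 22.15
ee_pos: [0.5083, -0.2503, 0.1018]
eef_rot: [-1.723, 1.532, 2.234]
force: [-0.3, 0.3, 7.5]
grip_width: 0.0255
```

Run:
```python
from h import *
plan(.02,1);sidez("k6",x0=320,w=80,k=8)
```

```text
t 22.15 pos [ 0.5083 -0.2503  0.1018] x [-0.024  0.031 -0.999] jawyaw deg -43.29 F [-0.3  0.3  7.5] M [ 0.21  0.19 -0.04] w 0.0255 q6 0.22
th 0.984 r 0.1216  yaw-arm err deg -1.28
row [ 0.012 -0.06 ] turn 0.019
t 22.15 pos [ 0.5083 -0.2503  0.1018] x [-0.024  0.031 -0.999] jawyaw deg -43.29 F [-0.3  0.3  7.5] M [ 0.21  0.19 -0.04] w 0.0255 q6 0.22
```

View pics/k6.png

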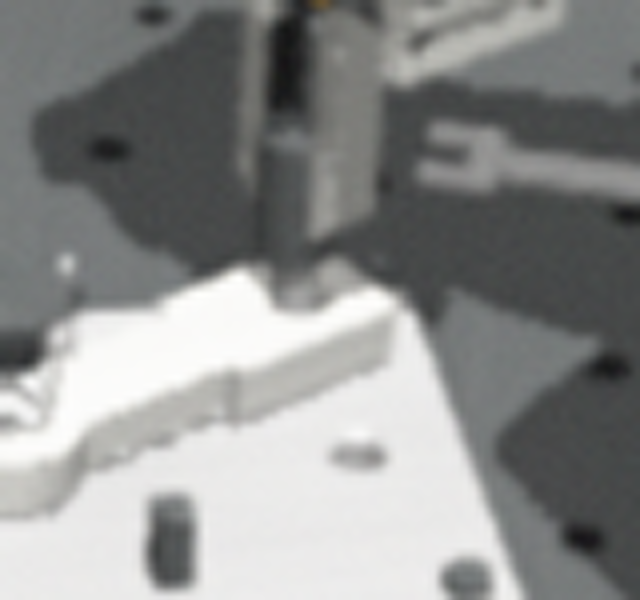

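Emit:
move_arm(rows=[{"x": 0, "y": 0, "z": -0.06, "turn": 0}, {"x": 0, "y": 0, "z": -0.06, "turn": 0}, {"x": 0, "y": 0, "z": -0.06, "turn": 0}, {"x": 0, "y": 0, "z": -0.06, "turn": 0}, {"x": 0, "y": 0, "z": 0, "turn": 0}])

```text
time_s: 22.82
ee_pos: [0.5087, -0.2507, 0.0896]
eef_rot: [-1.737, 1.535, 2.217]
force: [-1.1, 1.1, -0.2]
grip_width: 0.0255
```

Run:
```python
from h import *
plan(.02,1);sidez("k7",x0=320,w=80,k=8)
```

```text
t 22.82 pos [ 0.5087 -0.2507  0.0896] x [-0.022  0.029 -0.999] jawyaw deg -43.43 F [-1.1  1.1 -0.2] M [ 0.08  0.12 -0.02] w 0.0255 q6 0.22
th 0.989 r 0.1217  yaw-arm err deg -1.70
row [ 0.013 -0.059] turn 0.019
t 22.82 pos [ 0.5087 -0.2507  0.0896] x [-0.022  0.029 -0.999] jawyaw deg -43.43 F [-1.1  1.1 -0.2] M [ 0.08  0.12 -0.02] w 0.0255 q6 0.22
```

View pics/k7.png

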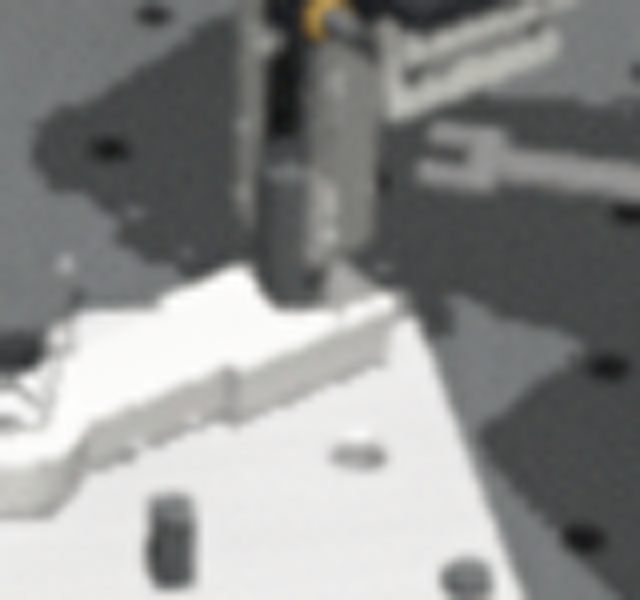

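Emit:
move_arm(rows=[{"x": 0, "y": 0, "z": -0.06, "turn": 0}, {"x": 0, "y": 0, "z": -0.06, "turn": 0}, {"x": 0, "y": 0, "z": -0.04, "turn": 0}, {"x": 0, "y": 0, "z": -0.04, "turn": 0}, {"x": 0, "y": 0, "z": 0, "turn": 0}])

```text
time_s: 23.5
ee_pos: [0.5101, -0.2519, 0.0852]
eef_rot: [-1.799, 1.54, 2.155]
force: [-3.3, 4.2, -0.8]
grip_width: 0.0258
```

Run:
```python
from h import *
plan(.02,1);sidez("k8",x0=320,w=80,k=8)
```

```text
t 23.50 pos [ 0.5101 -0.2519  0.0852] x [-0.017  0.025 -1.   ] jawyaw deg -43.41 F [-3.3  4.2 -0.8] M [0.78 1.04 0.06] w 0.0258 q6 0.22
th 1.004 r 0.1217  yaw-arm err deg -2.57
row [ 0.014 -0.059] turn 0.019
t 23.50 pos [ 0.5101 -0.2519  0.0852] x [-0.017  0.025 -1.   ] jawyaw deg -43.41 F [-3.3  4.2 -0.8] M [0.78 1.04 0.06] w 0.0258 q6 0.22
```

View pics/k8.png

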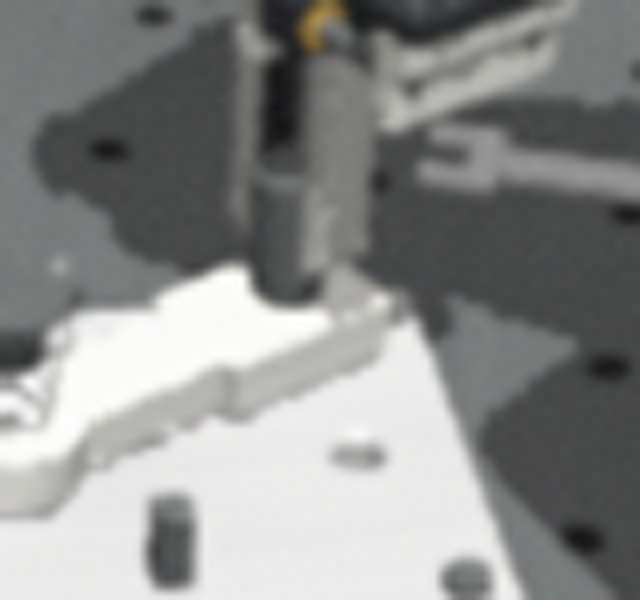

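Emit:
move_arm(rows=[{"x": -0.02, "y": 0.02, "z": -0.04, "turn": 0}, {"x": -0.01, "y": 0.02, "z": -0.04, "turn": 0}, {"x": 0, "y": 0, "z": -0.04, "turn": 0}, {"x": 0, "y": 0, "z": -0.04, "turn": 0}, {"x": 0, "y": 0, "z": 0, "turn": 0}])

```text
time_s: 24.18
ee_pos: [0.5097, -0.2517, 0.0851]
eef_rot: [-1.876, 1.547, 2.079]
force: [-4.4, 4.4, -2.2]
grip_width: 0.0254
```

Run:
```python
from h import *
plan(.02,1);sidez("k9",x0=320,w=80,k=8)
```

```text
t 24.18 pos [ 0.5097 -0.2517  0.0851] x [-0.011  0.021 -1.   ] jawyaw deg -43.41 F [-4.4  4.4 -2.2] M [0.78 1.01 0.03] w 0.0254 q6 0.22
th 1.000 r 0.1217  yaw-arm err deg -2.35
row [ 0.014 -0.059] turn 0.019
t 24.18 pos [ 0.5097 -0.2517  0.0851] x [-0.011  0.021 -1.   ] jawyaw deg -43.41 F [-4.4  4.4 -2.2] M [0.78 1.01 0.03] w 0.0254 q6 0.22
```

View pics/k9.png

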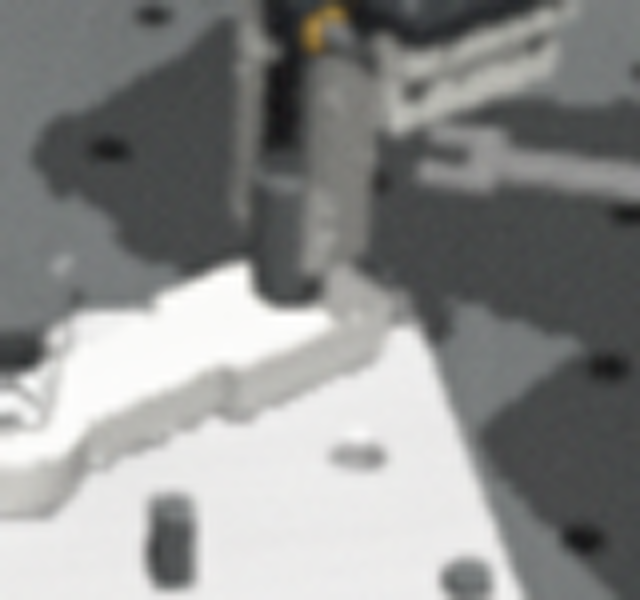

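Emit:
move_arm(rows=[{"x": -0.04, "y": 0.035, "z": -0.02, "turn": 0}, {"x": -0.03, "y": 0.03, "z": -0.04, "turn": 0}, {"x": 0, "y": 0, "z": -0.04, "turn": 0}, {"x": 0, "y": 0, "z": -0.04, "turn": 0}, {"x": 0, "y": 0, "z": 0, "turn": 0}])

```text
time_s: 24.85
ee_pos: [0.5088, -0.251, 0.085]
eef_rot: [-2.244, 1.557, 1.71]
force: [-3.7, 3.8, -1.1]
grip_width: 0.0253
```

Run:
```python
from h import *
plan(.02,1);sidez("k10",x0=320,w=80,k=8)
```

```text
t 24.85 pos [ 0.5088 -0.251   0.085 ] x [-0.002  0.014 -1.   ] jawyaw deg -43.44 F [-3.7  3.8 -1.1] M [0.87 0.94 0.03] w 0.0253 q6 0.22
th 0.991 r 0.1218  yaw-arm err deg -1.86
row [ 0.015 -0.057] turn 0.019
t 24.85 pos [ 0.5088 -0.251   0.085 ] x [-0.002  0.014 -1.   ] jawyaw deg -43.44 F [-3.7  3.8 -1.1] M [0.87 0.94 0.03] w 0.0253 q6 0.22
```

View pics/k10.png

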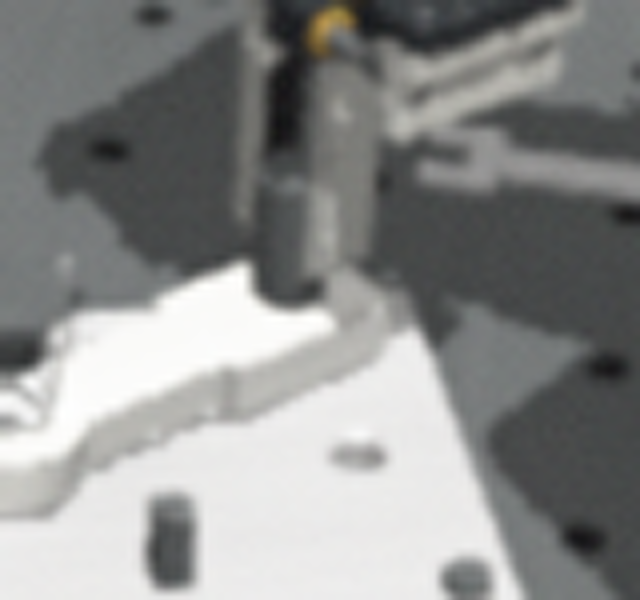

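Emit:
move_arm(rows=[{"x": -0.03, "y": 0.03, "z": -0.04, "turn": 0}, {"x": -0.03, "y": 0.03, "z": -0.04, "turn": 0}, {"x": -0.02, "y": 0.02, "z": -0.06, "turn": 0}, {"x": 0, "y": 0, "z": -0.06, "turn": 0}, {"x": 0, "y": 0, "z": 0, "turn": 0}], squeeze=20)

```text
time_s: 25.52
ee_pos: [0.5083, -0.2506, 0.0848]
eef_rot: [2.702, 1.559, 0.373]
force: [-4.2, 5.0, -4.4]
grip_width: 0.0258
```

Run:
```python
from h import *
plan(.02,1);sidez("k11",x0=320,w=80,k=8)
```

```text
t 25.52 pos [ 0.5083 -0.2506  0.0848] x [ 0.011  0.004 -1.   ] jawyaw deg -43.49 F [-4.2  5.  -4.4] M [0.94 0.95 0.03] w 0.0258 q6 0.23
th 0.986 r 0.1219  yaw-arm err deg -1.61
row [ 0.015 -0.057] turn 0.019
t 25.52 pos [ 0.5083 -0.2506  0.0848] x [ 0.011  0.004 -1.   ] jawyaw deg -43.49 F [-4.2  5.  -4.4] M [0.94 0.95 0.03] w 0.0258 q6 0.23
```

View pics/k11.png

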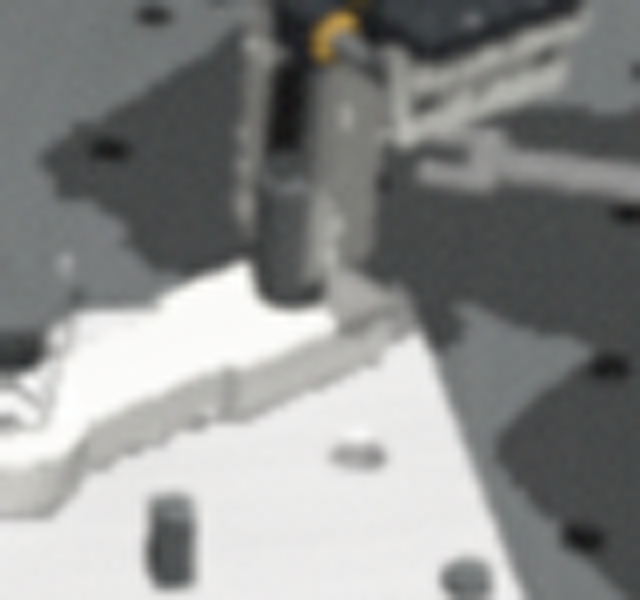

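Emit:
move_arm(rows=[{"x": 0, "y": 0, "z": 0, "turn": 0}, {"x": 0, "y": 0, "z": 0, "turn": 0}, {"x": 0, "y": 0, "z": 0, "turn": 0}, {"x": 0, "y": 0, "z": 0, "turn": 0}, {"x": 0, "y": 0, "z": 0.1, "turn": 0}], jaw=-0.2)

```text
time_s: 26.2
ee_pos: [0.5081, -0.2507, 0.089]
eef_rot: [2.729, 1.56, 0.399]
force: [-0.2, 0.5, -0.3]
grip_width: 0.0567
```

Emit:
move_arm(rows=[{"x": 0, "y": 0, "z": 0.5, "turn": 0}, {"x": 0, "y": 0, "z": 0.6, "turn": 0}, {"x": 0, "y": 0.1, "z": 0.6, "turn": 0}, {"x": -0.3, "y": 0.7, "z": 0.4, "turn": 0}, {"x": -0.4, "y": 0.9, "z": 0, "turn": 0}])

```text
time_s: 26.82
ee_pos: [0.4727, -0.1656, 0.1986]
eef_rot: [2.637, 1.558, 0.304]
force: [0.7, 0.1, 0.2]
grip_width: 0.0565
```

Emit:
move_arm(rows=[{"x": -0.4, "y": 0.9, "z": 0, "turn": 0}, {"x": -0.4, "y": 0.9, "z": 0, "turn": 0}, {"x": -0.4, "y": 0.9, "z": 0, "turn": 0}, {"x": -0.4, "y": 0.9, "z": 0, "turn": 0}, {"x": -0.4, "y": 0.9, "z": 0, "turn": 0}])

```text
time_s: 27.45
ee_pos: [0.369, 0.0655, 0.2012]
eef_rot: [2.52, 1.553, 0.186]
force: [-0.3, 0.7, 1.0]
grip_width: 0.0565
```

Run:
```python
from h import *
st();pic("m1");sidez("m2",x0=320,w=80,k=8)
t=cam("top");cv2.imwrite("pics/m3.png",t["frame"])
```

```text
t 27.45 pos [0.369  0.0655 0.2012] x [ 0.017  0.003 -1.   ] jawyaw deg -43.78 F [-0.3  0.7  1. ] M [-0.05  0.11 -0.02] w 0.0565 q6 0.84
t 27.55 pos [0.3684 0.067  0.2012] x [ 0.017  0.004 -1.   ] jawyaw deg -43.53 F [ 0.2 -0.4 -0.2] M [-0.06  0.07  0.01] w 0.0565 q6 0.84
```

View pics/m1.png

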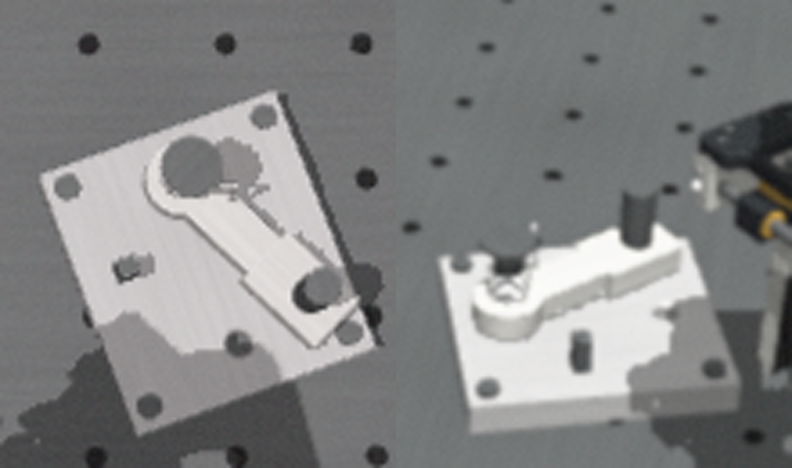

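View pics/m2.png

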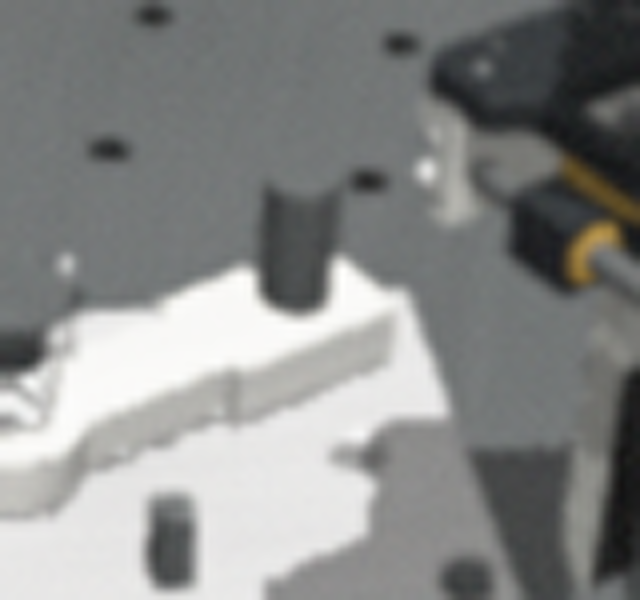

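Run:
```python
from h import *
s=cam("side");t=cam("top");x0,y0,k=335,155,12
th=np.linspace(0,6.283,60)
p=np.array([.5081,-.2478])
for n,r,off,x0,y0 in(("side",s,np.array([.8,1.4]),335,155),("top",t,np.zeros(2),385,225)):
    b=cv2.resize(r["frame"][y0:y0+45,x0:x0+45],None,fx=k,fy=k,interpolation=2)
    for z,c in((.053,(0,0,255)),(.103,(0,255,0))):
        q=proj(r,[[p[0]+.013*np.cos(a),p[1]+.013*np.sin(a),z] for a in th])+off
        cv2.polylines(b,[((q+.5-[x0,y0])*k).astype(int)],True,c,1)
    cv2.imwrite(f"pics/n_{n}.png",b)
a=cv2.imread("pics/n_side.png");b=cv2.imread("pics/n_top.png");m=np.hstack([a,b]);cv2.imwrite("pics/n.png",cv2.resize(m,None,fx=.73,fy=.73))
```

```text
(no output)
```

View pics/n.png

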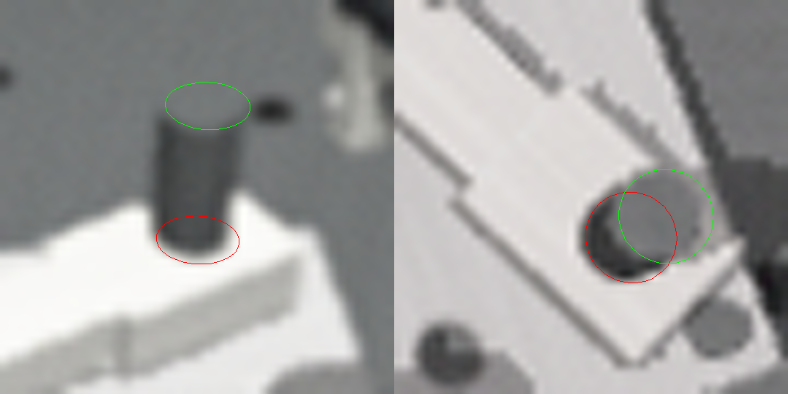

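Emit:
move_arm(rows=[{"x": 0.35, "y": -0.79, "z": 0, "turn": 0}, {"x": 0.35, "y": -0.79, "z": 0, "turn": 0}, {"x": 0.35, "y": -0.79, "z": 0, "turn": 0}, {"x": 0.35, "y": -0.79, "z": 0, "turn": 0}, {"x": 0.35, "y": -0.79, "z": 0, "turn": 0}], jaw=1)

```text
time_s: 28.38
ee_pos: [0.4598, -0.1447, 0.2008]
eef_rot: [2.513, 1.554, 0.173]
force: [1.2, 0.1, 0.7]
grip_width: 0.0098
```

Emit:
move_arm(rows=[{"x": 0.35, "y": -0.79, "z": 0, "turn": 0}, {"x": 0.35, "y": -0.79, "z": 0, "turn": 0}, {"x": 0.3, "y": -0.5, "z": 0, "turn": 0}, {"x": 0, "y": 0, "z": 0, "turn": 0}, {"x": 0, "y": 0, "z": 0, "turn": 0}])

```text
time_s: 29.0
ee_pos: [0.5087, -0.2615, 0.1981]
eef_rot: [2.649, 1.556, 0.296]
force: [0.1, 0.3, -0.3]
grip_width: 0.0006
```

Run:
```python
from h import *
st()
```

```text
t 29.00 pos [ 0.5087 -0.2615  0.1981] x [ 0.014  0.004 -1.   ] jawyaw deg -44.82 F [ 0.1  0.3 -0.3] M [-0.07  0.15  0.01] w 0.0006 q6 0.24
```

Next I'll correct y by +12 mm, then descend to just above the handle (contact is expected at TCP z of about 0.120).

Emit:
move_arm(rows=[{"x": 0, "y": 0.24, "z": -0.3, "turn": 0}, {"x": 0, "y": 0, "z": -0.5, "turn": 0}, {"x": 0, "y": 0, "z": -0.4, "turn": 0}, {"x": 0, "y": 0, "z": -0.1, "turn": 0}, {"x": 0, "y": 0, "z": 0, "turn": 0}])

```text
time_s: 29.62
ee_pos: [0.5072, -0.244, 0.1296]
eef_rot: [2.717, 1.557, 0.366]
force: [-0.7, 0.7, -0.4]
grip_width: 0.0002
```

Run:
```python
from h import *
sidez("p1",x0=320,w=80,k=8)
```

```text
t 29.62 pos [ 0.5072 -0.244   0.1296] x [ 0.013  0.005 -1.   ] jawyaw deg -44.66 F [-0.7  0.7 -0.4] M [ 0.01  0.13 -0.04] w 0.0002 q6 0.26
```

Emit:
move_arm(rows=[{"x": 0.03, "y": -0.08, "z": 0, "turn": 0}, {"x": 0, "y": 0, "z": -0.06, "turn": 0}, {"x": 0, "y": 0, "z": -0.06, "turn": 0}, {"x": 0, "y": 0, "z": -0.06, "turn": 0}, {"x": 0, "y": 0, "z": 0, "turn": 0}])

```text
time_s: 30.3
ee_pos: [0.5094, -0.2487, 0.1216]
eef_rot: [2.585, 1.555, 0.235]
force: [-0.4, 0.0, -0.3]
grip_width: 0.0004
```

Emit:
move_arm(rows=[{"x": 0, "y": 0, "z": -0.05, "turn": 0}, {"x": 0, "y": 0, "z": -0.05, "turn": 0}, {"x": 0, "y": 0, "z": 0, "turn": 0}, {"x": 0, "y": 0, "z": 0, "turn": 0}, {"x": 0, "y": 0, "z": 0, "turn": 0}])

```text
time_s: 30.92
ee_pos: [0.511, -0.2504, 0.1205]
eef_rot: [2.294, 1.549, -0.056]
force: [0.7, -0.4, 0.5]
grip_width: 0.0005
```

Emit:
move_arm(rows=[{"x": 0, "y": 0, "z": 0.3, "turn": 0}, {"x": 0, "y": 0, "z": 0.6, "turn": 0}, {"x": 0, "y": 0, "z": 0.6, "turn": 0}, {"x": -0.3, "y": 0.7, "z": 0.2, "turn": 0}, {"x": -0.4, "y": 0.9, "z": 0, "turn": 0}])

```text
time_s: 31.55
ee_pos: [0.4755, -0.1701, 0.211]
eef_rot: [2.295, 1.548, -0.058]
force: [0.6, 0.5, 0.3]
grip_width: 0.0003
```

Emit:
move_arm(rows=[{"x": -0.4, "y": 0.9, "z": 0, "turn": 0}, {"x": -0.4, "y": 0.9, "z": 0, "turn": 0}, {"x": -0.4, "y": 0.9, "z": 0, "turn": 0}, {"x": -0.4, "y": 0.9, "z": 0, "turn": 0}, {"x": -0.3, "y": 0.7, "z": 0, "turn": 0}])

```text
time_s: 32.17
ee_pos: [0.3767, 0.0512, 0.216]
eef_rot: [2.291, 1.542, -0.064]
force: [-0.4, -0.2, 1.2]
grip_width: 0.0004
```

Run:
```python
from h import *
st();a=cv2.imread("pics/m3.png").astype(int)
t=cam("top")
d=np.abs(t["frame"].astype(int)-a).max(2)[180:300,385:450]
print("px changed round far hole/arm end vs before press:",(d>30).sum())
print(np.argwhere(d>30)[:20]+[180,385])
s=cam("side")
for n in("top","side"):
  for l in("pin_handle","eye"):print(n,l,[(np.round(q["location"],1).tolist(),round(q["confidence"],2)) for q in imaging.spot_point(l,n)])
for z in(.074,.078,.103):print(z,proj(t,[[.5081,-.2478,z]]),proj(s,[[.5081,-.2478,z]]))
```

```text
t 32.17 pos [0.3767 0.0512 0.216 ] x [ 0.029 -0.002 -1.   ] jawyaw deg -44.90 F [-0.4 -0.2  1.2] M [0.02 0.16 0.03] w 0.0004 q6 0.83
px changed round far hole/arm end vs before press: 385
[[250 409]
 [253 422]
 [254 417]
 [263 398]
 [263 399]
 [263 402]
 [263 403]
 [263 404]
 [263 405]
 [264 397]
 [264 398]
 [264 399]
 [264 400]
 [264 401]
 [264 402]
 [264 403]
 [264 404]
 [264 405]
 [264 406]
 [265 385]]
top pin_handle [([176.5, 219.5], 0.82), ([259.1, 237.0], 0.61), ([412.5, 250.4], 0.44)]
top eye [([410.8, 251.6], 0.88)]
side pin_handle [([270.3, 363.2], 0.92), ([317.1, 205.2], 0.69), ([308.3, 291.0], 0.66), ([360.8, 173.1], 0.58)]
side eye [([357.1, 179.1], 0.86)]
0.074 [[413.19575774 250.61366812]] [[356.75287536 174.15319914]]
0.078 [[413.51375176 250.42252013]] [[356.84341074 172.93100422]]
0.103 [[415.54284273 249.20282214]] [[357.41749462 165.18107911]]
```

Run:
```python
from station import ctrl
print(ctrl.hand_in())
```

```text
the job is handed in; nothing more can be done
None
```

The job is done and handed in at about 32 s of the 64 s allowed. The pin is in the far hole and holds the stop arm back by itself, with the gripper well clear.

**What I did:** I lifted the grey pin out of the cradle by its handle end and it swung tip down. I stood it in the eye and let go, then gripped its handle again from above. With its tip about 4 mm above the plate I swung the arm past the half-way hole to the far hole, and pushed the pin home. It was pressed down 21 mm in total, which is what full depth should be. I then released it and pressed lightly on the top of the handle with closed fingertips.

**What the last checks showed:**
- **Depth:** the fingertips met the handle top at about 103.5 mm above the table; fully home should be 103 mm.
- **Arm:** in the pictures after release it stayed at the far hole with the handle down on it. After the final press the top view around it showed little change besides what I took to be the robot's shadow.
- **Fit of the pictures:** the side view put the handle's lower edge about 1 pixel (roughly 3 mm) higher than predicted. That is near the camera's calibration error, and the depth and contact readings disagree with it.
- **Not seen in a picture:** the 40-picture limit was reached, so I checked the final press by force, position and pixel comparison only.
- **Tilt:** the tool leaned by up to about 2° under the spring load during the swing, and the pin was brought back close to upright before release.

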